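# Find the collet spanner under the tray cover and hang it on the bench drill's drop hook

## Robot

A 7-joint arm with a two-finger parallel gripper is mounted at the origin on the work surface. World frame = base frame: x ahead of the robot, y to its left, z up, the work surface at z = 0. Lengths are in mm, angles in rad, forces in N, time in s.
With the tool pointing down it reaches from about 400 to 875 mm from the base axis. Payload 4.4 kg.
Tool frame: the origin (TCP) lies midway between the tips of the shut fingers; the grasp point (between the pads) lies 19 mm behind it; z points along the fingers, y is the line along which they close (so a half turn about z gives the same grasp; the last joint's range is limited). The gripper opens to 85 mm and grips with 20 to 120 N. Pads are 22 mm wide; open, the fingers measure 114 mm over their backs; the gripper's body (76 mm by 85 mm) begins 54 mm behind the grasp point. The pads swing forward as they close: fully open they stand 13 mm farther back than shut.
Start: joints at [1.121, 0.628, 0.038, 1.517, -0.027, 0.996, -0.02], TCP at [243.418, -602.715, 231.313] pointing down, gripper open.
Joint ranges: [-3.06, 3.06], [-0.37, 2.12], [-1.25, 1.32], [0.18, 2.47], [-1.1, 4.24], [0.23, 1.98], [-2.94, 2.94]. Speed limits (rad/s): [2.57, 2.57, 3.14, 3.14, 3.14, 3.14, 3.14].

## Interface

Orientations are given as a unit quaternion [x, y, z, w].
In Python, from bench import arm gives the robot as it stands.
- The arm moves only by the shell command python3 -m handwheel 'ROWS' [FORCE]. ROWS is a JSON object whose one key "targets" holds a list of rows, each a list of 5 numbers: the opening, from 0 (shut) to 1 (fully open), then the shift along the tool's x, y, z in mm, then the turn about the tool's z in rad. A call has 1 to 20 rows; each row shifts and turns the commanded pose from where the row before left it, along the tool's axes as they then stand; what a row does not reach is not made up. A row lasts 1/10 s, in which the tool goes at most 50 mm and 8.59 degrees, less where a joint would pass 70% of its speed; a pose out of reach is approached as far as the arm can. A call with a gripper value outside its range is refused whole. The fingers move at their own pace and stop on an object; FORCE is the grip in N (left out, the last holds). Time passes only in rows, so rows that do not move let the fingers close. It gives the time, the measured TCP pose, the force, the opening and the grip force at its end, in the units of the state.
- arm.get_obs(): the state, without advancing time (a new reading comes with each control period).
- arm.capture(name): name is "scene" or "side" or "wrist"; returns (picture, depth): 480x640x3 uint8, red, green, blue; 480x640 float32, mm along the optical axis (not along the pixel's ray), 0 where there is no reading.
- arm.camera_info(name): a dict with "fx", "fy", "cx", "cy" (pixels), "dist_coeffs" ([k1, k2, p1, p2, k3] as OpenCV has them; the pictures are not rectified), "origin" and "rotation" of the camera in the world; the wrist camera has in their place "hand_eye" (4x4, takes a point from camera to tool coordinates, whose origin is the TCP and whose axes are the flange's). Camera axes: x right, y up, looking along -z (the intrinsics and any distortion apply to the point x, -y, -z); pixel columns grow to the right and rows downward; lengths in mm; the calibration is good to about 2 mm. A picture is of the moment at which its call begins: read the wrist's pose just before it. camera_info takes no time and is no camera call.
- arm.finish_job(): hands the job in; it is judged then, once.
The state is a dict: "clock": time; "qpos": joint angles; "dq": joint speeds; "joint_efforts": joint torques, N m; "position": TCP position; "tool_rot": TCP orientation; "wrist_force": force on the tool from outside, world axes, zero at the start; "ft_torque": the same for the moment, N m; "width": finger opening in mm; "grip_force": force on a finger pad.
Only numpy, scipy, OpenCV 4.12 (cv2) and the standard library are available. Lean on these libraries where they do the work, as an engineer would, in place of code of your own. Each camera call takes 0.05 s, during which the arm holds its last target. There are 200 camera calls.

## Task

Slide the loose cover plate of the wooden parts tray right along to the tray's other end, without lifting it off the tray, to see which of the two covered pockets holds the collet spanner (the flat one with a round eye; the other spanner has none). Still the drop hook swinging under the bench drill's tool shelf with a touch and, with the hook hanging still, lift the spanner out and hang it by its eye on the hook. Let go of it without setting it swinging, and leave the cover where you slid it and everything else where it lies.

Things in the scene. Friction and masses are not known exactly. Their poses are not given: they have to be found in the camera images.
- tray: Fixed wooden tray 156 (x) by 350 (y) by 40 mm high; origin under its middle on the bench, y along it. Four pockets along y, centres y = -126, -42, 42, 126, each 136 (x) by 78 (y) mm, floor z = 4, walls and ledges to z = 30. A rim, top z = 40, leaves a recess 148 by 342 mm in which the cover lies on the ledges and slides along y. The two uncovered pockets hold a punch each.
- cover: Loose grey aluminium plate 144 (x) by 168 (y) by 5 mm, about 0.3 kg, lying on the tray's ledges over the two pockets of one end, either one (centre near y = +84 or -84 in the tray). Origin in the middle of its underside (z = 30), axes as the tray's. On its middle a dark wooden grip bar 70 (x) by 12 (y) mm, top 23 mm above the origin.
- spanner: Loose flat steel collet spanner, 123 by 36 by 8 mm, 0.11 kg, flat in one of the two covered pockets, eye towards the tray's +x, within 8 degrees. Origin on the underside, mid-shank near its balance; x towards the eye, z up. Shank 16 mm wide, x -41 to 29; fork end 30 mm wide, x -41 to -61; eye ring centred at x = 44, hole 22 mm, outside 36 mm.
- spanner_eye (a point): Centre of the hole in the spanner's eye, 44 mm from the spanner's origin along its x and 4 mm above its underside; axes as the spanner's.
- plain_spanner: Loose flat double-ended open spanner without an eye, 120 by 34 by 8 mm, in the other covered pocket; leave it. Origin on its underside in the middle.
- drill: Fixed bench drill press 405 mm high, front to its -x. Origin under its base on the bench. Base y -75 to 75, x -120 to 140; head 85 mm wide, x -75 to 95, z 255 to 360. Steel tool shelf on its right (-y): x -95 to 0, y -185 to -42, underside z = 345. The hook hangs under it 75 mm behind its front edge: come in from the front, below the shelf, tool tilted.
- hook_pivot (a point): Pivot of the drop hook, fixed in the drill at x = -20, y = -115, z = 338 mm; axes as the drill's.
- hook (a joint): Swing of the hook about the drill's x axis through the pivot, rad: 0 hanging straight down, positive when its lower end is towards the drill's +y. It swings freely with almost no damping (about 1.5 swings a second) and does not come to rest by itself.
- hook_bowl (a point): Middle of the bar at the lowest point of the hook's bend, 16 mm forward (-x) of the pivot and 150 mm below it when hanging straight. The hook is one 8 mm dark steel bar, 0.09 kg, bent in the drill's x-z plane: straight shank 132 mm down from the pivot, then curving forward to the bend.
- hook_tip (a point): Free end of the hook, 45 mm forward (-x) of the pivot and 120 mm below it: the bar rises straight from the bend (26 mm forward, 144 mm below the pivot) to it, leaning forward 38 degrees from vertical. The eye goes over this end.
- punch_a: Loose ball-ended doming punch, steel, about 97 by 20 mm, in an open pocket. Origin under its middle.
- punch_b: Loose ball-ended doming punch, steel, about 100 by 16 mm, in the other open pocket. Origin under its middle.
- doming_block: Fixed steel doming block 110 by 110 by 35 mm with round hollows. Origin under its middle.
- mallet: Loose mallet, 240 mm long, lying on the bench right of the tray. Origin under its middle.
- caliper: Loose vernier caliper 210 mm long, lying flat, up to 6 mm high. Origin under the middle of its beam.
- bezel: Loose metal ring 30 mm across and 18 mm high, standing on the bench. Origin under its middle.
- flux_jar: Loose white jar, 44 mm across, 85 mm high. Origin under its middle.
Things that resemble listed ones, but are neither listed nor needed, are in the scene too. There is more than one size of the cover; the one meant has the size given above.

How it is judged (in metres and radians):
On the way, in this order (a step that is already met when the one before it is completed fails the run):
1. the cover has been slid along the tray to its other end (distance of cover from where it was at the start of the episode above 0.155 m and z of cover in the frame of tray between 0.026 and 0.034 m and angle between cover's own z axis and vertical below 0.05 rad), for 0.2 s.
2. the spanner is up out of the tray while the hook hangs still (z of spanner in the frame of tray above 0.05 m and velocity of joint hook between -0.25 and 0.25 rad/s and value of joint hook between -0.06 and 0.06 rad), for 0.6 s.
At the end, for the whole second after the job is handed in: The spanner hangs let go by its eye in the hook's bend (eye centre within 18 mm of it, eye up, within 0.3 rad of vertical), slower than 0.12 m/s, hook within 0.12 rad of straight down; the cover lies flat on the tray's ledges, over 155 mm from where it started (all of step 1 and distance between spanner_eye and hook_bowl below 0.018 m and angle between spanner's own x axis and vertical below 0.3 rad and linear speed of spanner below 0.12 m/s and value of joint hook between -0.12 and 0.12 rad); the robot touches nothing.
It fails at once if the cover plate is lifted off the tray (z of cover in the frame of tray above 0.042 m or angle between cover's own z axis and vertical above 0.15 rad).
It fails at once if a bystander is moved by more than 30 mm (distance of any of plain_spanner, punch_a, punch_b, mallet, caliper, bezel, flux_jar from where it was at the start of the episode above 0.03 m).
It also fails if it takes over 72 s, if anything falls off the work surface, if the arm or the gripper's body presses on something with over 40 N, if the wrist force passes 120 N, or if a joint passes its speed limit or range.

## Working session

There is one attempt and no reset: what is moved stays moved. The work goes in short steps, Python scripts to look and compute and a shell command to move; the robot and the scene stay as the last step left them, time stands still between calls to the robot, and variables do not carry over. Pictures are saved under pics/ and viewed, at most 10 in all, crops included, and the job is handed in when it is done.

```bash
ls; mkdir -p pics; cat > h.py <<'E'
import numpy as np,cv2,json
from bench import arm
from scipy.spatial.transform import Rotation as R
def cam(n):
    i=arm.camera_info(n); K=np.array([[i['fx'],0,i['cx']],[0,i['fy'],i['cy']],[0,0,1.]]); D=np.array(i['dist_coeffs'],float)
    if 'hand_eye' in i:
        o=arm.get_obs(); T=np.eye(4); T[:3,:3]=R.from_quat(o['tool_rot']).as_matrix(); T[:3,3]=o['position']
        M=T@np.array(i['hand_eye']); return K,D,M[:3,3],M[:3,:3]
    r=np.array(i['rotation'],float); r=r if r.shape==(3,3) else R.from_quat(r).as_matrix()
    return K,D,np.array(i['origin'],float),r
def rays(c,px):
    K,D,o,r=c; p=cv2.undistortPoints(np.array(px,float).reshape(-1,1,2),K,D)[:,0]
    return np.c_[p[:,0],-p[:,1],-np.ones(len(p))]@r.T
def plane(c,px,z):
    d=rays(c,px); return c[2]+d*((z-c[2][2])/d[:,2])[:,None]
def deep(c,px,dep):
    d=rays(c,px); return np.array([c[2]+v*dep[int(round(p[1])),int(round(p[0]))] for v,p in zip(d,px)])
def cloud(c,dep):
    h,w=dep.shape; u,v=np.meshgrid(np.arange(w),np.arange(h)); px=np.c_[u.ravel(),v.ravel()]
    P=c[2]+rays(c,px)*dep.ravel()[:,None]; P[dep.ravel()==0]=np.nan
    return P.reshape(h,w,3)
def proj(c,P):
    K,D,o,r=c; q=(np.atleast_2d(P)-o)@r; q=np.c_[q[:,0],-q[:,1],-q[:,2]]
    return cv2.projectPoints(q,np.zeros(3),np.zeros(3),K,D)[0][:,0]
def snap(n,f=None):
    c=cam(n); im,d=arm.capture(n)
    if f: cv2.imwrite('pics/'+f,im[:,:,::-1])
    return c,im,d
E
python3 - <<'E'
from h import *
print(arm.get_obs())
for n in ['scene','side','wrist']:
    c,im,d=snap(n,n+'0.png'); np.savez('pics/'+n+'0.npz',im=im,d=d); print(n,c,(d>0).mean())
E
```

```text
pics
{'clock': 0.0, 'qpos': array([ 1.121171  ,  0.62933729,  0.03846255,  1.51837591, -0.02697572,
        0.99629316, -0.01996335]), 'dq': array([-2.42098137e-05,  1.33998518e-03,  1.98879734e-03,  1.24354272e-03,
        8.80356466e-05, -1.96112945e-03, -8.96766796e-04]), 'joint_efforts': array([-1.32014825e-04, -5.63405335e+01,  1.22608624e+00, -1.93449891e+01,
        1.09870109e-02,  1.07219210e-02, -2.45719264e-06]), 'position': array([ 243.17987073, -602.12069825,  230.39267255]), 'tool_rot': array([ 9.81637626e-01,  1.90752914e-01, -2.08711816e-04, -9.24332915e-04]), 'wrist_force': array([ 0.42939641, -0.7295881 , -0.54452181]), 'ft_torque': array([ 0.07024006, -0.04809908,  0.00329711]), 'grip_force': 0.0, 'width': 85.19145715670365}
scene (array([[590.93204003,   0.        , 319.07237254],
       [  0.        , 590.93204003, 240.32454404],
       [  0.        ,   0.        ,   1.        ]]), array([-0.11162254,  0.        ,  0.        ,  0.        ,  0.        ]), array([1402.58715475,  -11.67484781, 1105.1071391 ]), array([[-0.116771  , -0.68328462,  0.72075424],
       [
[... 340 characters left out ...]
([ 451.21601744, 1130.82261968, 1374.18510416]), array([[-9.99320714e-01,  2.51391839e-02, -2.69468436e-02],
       [-3.68525344e-02, -6.82498448e-01,  7.29957368e-01],
       [-4.06463749e-05,  7.30454578e-01,  6.82961279e-01]])) 0.996083984375
wrist (array([[398.4459342 ,   0.        , 319.48063523],
       [  0.        , 398.4459342 , 244.23989775],
       [  0.        ,   0.        ,   1.        ]]), array([-0.01554549,  0.        ,  0.        ,  0.        ,  0.        ]), array([ 307.66206534, -577.43668802,  372.6324849 ]), array([[ 0.37553398,  0.89163888,  0.25289195],
       [-0.92680555,  0.36198563,  0.09998943],
       [-0.00238879, -0.27193109,  0.96231376]])) 0.9961263020833333
```

View pics/scene0.png

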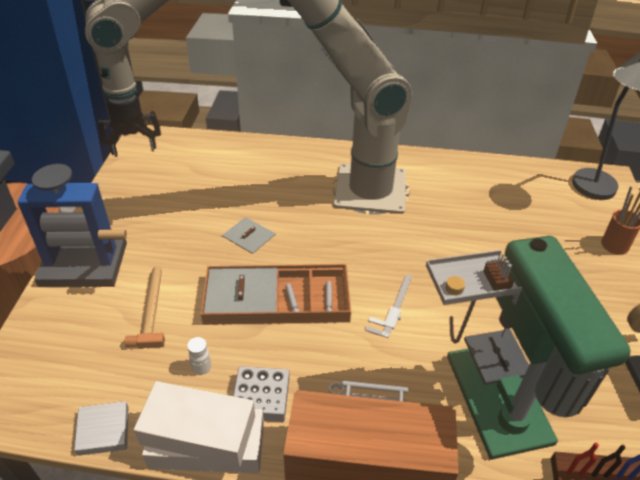

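View pics/side0.png

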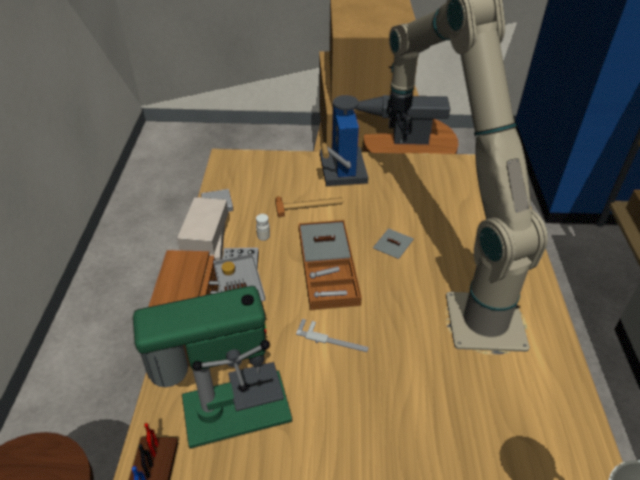

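The scene view shows the tray at (277,293) with the cover over its left (-y) end, grip bar at (240,287). The drill is at (520,340), with its shelf at (475,275) and hook at (462,320). The side view agrees (tray 328,262; shelf 232,275). Next I measure these.

```bash
cat > m.py <<'E'
from h import *
for n,roi in [('scene',(190,250,365,335)),('side',(285,210,375,315))]:
    z=np.load(f'pics/{n}0.npz'); im,d=z['im'],z['d']; c=cam(n); P=cloud(c,d)
    hsv=cv2.cvtColor(im,cv2.COLOR_RGB2HSV); m=np.zeros(d.shape,bool); m[roi[1]:roi[3],roi[0]:roi[2]]=1
    def rect(mask,name):
        q=P[mask]; q=q[np.isfinite(q[:,2])]
        if len(q)<5: print(n,name,len(q)); return
        r=cv2.minAreaRect(q[:,:2].astype(np.float32)); print(n,name,len(q),np.round(r[0],1),np.round(r[1],1),round(r[2],2),'z',np.round(np.percentile(q[:,2],[5,50,95]),1))
    Z=P[...,2]
    grey=hsv[...,1]<60
    def big(mk):
        k,l,s,_=cv2.connectedComponentsWithStats(mk.astype(np.uint8)); return l==1+np.argmax(s[1:,4])
    rect(big(m&(hsv[...,1]>110)&(Z>36)&(Z<44)&~grey),'rim')
    rect(big(m&grey&(Z>25)&(Z<42)),'cover')
    rect(big(m&(Z>46)&(Z<60)),'grip')
    green=(hsv[...,0]>60)&(hsv[...,0]<95)&(hsv[...,1]>80)
    rect(big(green&(Z<80)&(Z>5)),'base'); rect(big(green&(Z>340)),'headtop')
    rect(big((Z>338)&(Z<356)&(P[...,1]>100)&~green),'shelf')
    for nm,a,b in [('base',5,80),('headtop',250,420)]: 
        q=P[green&(Z>a)&(Z<b)]; print(nm,np.round(np.percentile(q,[1,50,99],axis=0),0).tolist())
E
python3 m.py
```

```text
scene rim 63 [ 517.6 -371.6] [110.    7.9] 11.6 z [36.1 38.  40.9]
scene cover 2847 [ 477.8 -290.1] [152.  166.6] 9.71 z [29.1 32.7 36.5]
scene grip 111 [ 481.1 -287.5] [72.1 12.4] 8.69 z [46.6 50.4 54.1]
scene base 1665 [764.4 341.8] [ 98.4 144.8] 17.75 z [17.5 21.5 51.1]
scene headtop 5346 [752.5 332.5] [224.7  92.1] 18.41 z [399.8 403.8 406. ]
scene shelf 2799 [712.  209.6] [194.  155.2] 18.9 z [343.6 347.3 354.6]
base [[701.0, 256.0, 16.0], [784.0, 356.0, 21.0], [825.0, 415.0, 54.0]]
headtop [[649.0, 280.0, 397.0], [774.0, 336.0, 404.0], [863.0, 400.0, 407.0]]
side rim 74 [449.4 -27.7] [133.7  17.4] 5.55 z [36.3 39.  43.2]
side cover 1424 [ 478.  -288.3] [144.8 180.7] 8.52 z [28.1 33.7 39.4]
side grip 65 [ 479.4 -283.9] [66.9 23.4] 9.82 z [46.5 51.  56.1]
side base 3202 [686.6 320.9] [252.8 149.8] 17.86 z [15.5 22.  52.3]
side headtop 5870 [728.7 334.9] [263.3 101. ] 17.9 z [352.1 403.1 407.5]
side shelf 972 [668.2 190.1] [ 94.7 150.5] 18.06 z [343.6 347.6 353.6]
base [[555.0, 276.0, 11.0], [708.0, 357.0, 22.0], [817.0, 421.0, 75.0]]
headtop [[45.0, 7.0, 285.0], [707.0, 349.0, 401.0], [850.0, 413.0, 409.0]]
```

```bash
cat >> h.py <<'E'
def rel(target,R0=None,p0=None):
    o=arm.get_obs(); R0=R.from_quat(o['tool_rot']).as_matrix() if R0 is None else R0
    return np.round(R0.T@(np.array(target,float)-(o['position'] if p0 is None else p0)),1)
def pose():
    o=arm.get_obs(); M=R.from_quat(o['tool_rot']).as_matrix()
    print('t',round(o['clock'],2),'p',o['position'].round(1),'z',M[:,2].round(3),'yawx',np.degrees(np.arctan2(M[1,0],M[0,0])).round(2),'q',o['qpos'].round(3),'F',o['wrist_force'].round(1),'w',round(o['width'],1),round(o['grip_force'],1))
    return M
E
python3 - <<'E'
from h import *
M=pose()
y=np.radians(9.2); M2=np.array([[np.cos(y),np.sin(y),0],[np.sin(y),-np.cos(y),0],[0,0,-1]])
print(rel([479,-287.5,100],M2,np.array([243.4,-602.7,231.3])))
E
```

```text
t 0.15 p [ 243.2 -602.3  230.6] z [-0.001  0.001 -1.   ] yawx 21.99 q [ 1.121  0.629  0.038  1.518 -0.027  0.996 -0.02 ] F [-0.3  0.7  0.4] w 85.6 0.0
[ 283.  -273.5  131.3]
```

```bash
python3 -m handwheel '{"targets":[[1,0,0,0,0.1115],[1,0,0,0,0.1115],[1,28.3,-27.35,13.1,0],[1,28.3,-27.35,13.1,0],[1,28.3,-27.35,13.1,0],[1,28.3,-27.35,13.1,0],[1,28.3,-27.35,13.1,0],[1,28.3,-27.35,13.1,0],[1,28.3,-27.35,13.1,0],[1,28.3,-27.35,13.1,0],[1,28.3,-27.35,13.1,0],[1,28.3,-27.35,13.1,0],[1,0,0,0,0],[1,0,0,0,0]]}' 20
python3 - <<'E'
from h import *
M=pose()
c,im,d=snap('wrist','w1.png'); np.savez('pics/w1.npz',im=im,d=d)
P=cloud(c,d); Z=P[...,2]
g=(Z>47)&(Z<58); k,l,s,_=cv2.connectedComponentsWithStats(g.astype(np.uint8)); 
for i in range(1,k):
    if s[i,4]>300:
        q=P[l==i]; print(s[i],cv2.minAreaRect(q[:,:2].astype(np.float32)),np.median(q[:,2]))
E
```

```text
clock: 1.55
position: [479.4, -286.1, 99.7]
tool_rot: [0.997, 0.082, -0.0, -0.0]
wrist_force: [-0.4, -1.3, 0.1]
width: 85.3
grip_force: 0.0
t 1.55 p [ 479.4 -286.1   99.7] z [-0.001  0.001 -1.   ] yawx 9.38 q [ 0.42   0.683  0.105  1.893 -0.122  0.573 -0.803] F [-0.4 -1.3  0.1] w 85.3 0.0
[ 314  204   25  132 3086] ((479.97509765625, -290.0927429199219), (69.96585083007812, 11.995997428894043), 9.243047714233398) 52.351935881552365
```

View pics/w1.png

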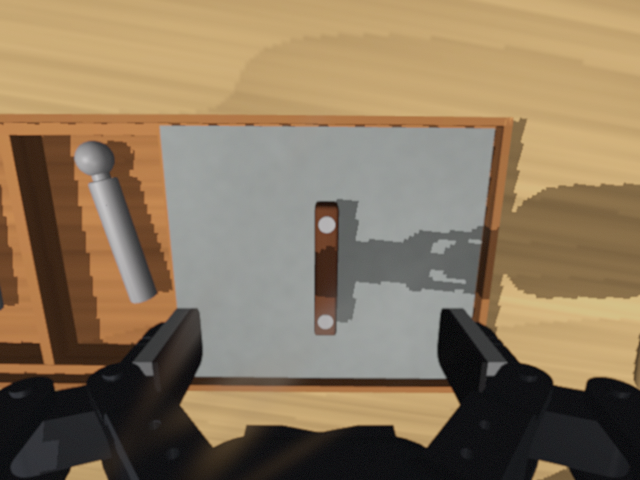

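The wrist view shows the grip bar at pixels (326,268). It measures 70x12 mm with its top at z=52.4, as specified, centred at (480,-290) with yaw 9.2°. I'll go down and grip it.

```bash
python3 -m handwheel '{"targets":[[1,0,4,20,0],[1,0,0,20,0],[1,0,0,20,0],[0,0,0,0,0],[0,0,0,0,0],[0,0,0,0,0],[0,0,0,0,0],[0,0,0,0,0],[0,0,0,0,0],[0,0,0,0,0]]}' 25
```

```text
clock: 2.6
position: [480.0, -291.3, 41.3]
tool_rot: [0.997, 0.08, 0.0, 0.0]
wrist_force: [-1.6, 1.2, 6.2]
width: 11.2
grip_force: 26.3
```

```bash
python3 -m handwheel '{"targets":[[0,0,-8,0,0],[0,0,-16,0,0],[0,0,-16,0,0],[0,0,-16,0,0],[0,0,-16,0,0],[0,0,-16,0,0],[0,0,-16,0,0],[0,0,-16,0,0],[0,0,-16,0,0],[0,0,-16,0,0],[0,0,-10,0,0],[0,0,-4,0,0],[0,0,0,0,0]]}'
python3 -c "
from h import *
pose()"
```

```text
clock: 3.9
position: [454.0, -127.1, 41.2]
tool_rot: [0.997, 0.081, 0.001, 0.001]
wrist_force: [1.3, -1.4, 9.7]
width: 10.9
grip_force: 26.6
t 3.9 p [ 454.  -127.1   41.2] z [ 0.003 -0.001 -1.   ] yawx 9.26 q [ 0.15   0.717  0.093  2.155 -0.225  0.275 -0.972] F [ 1.3 -1.4  9.7] w 10.9 26.6
```

```bash
python3 -m handwheel '{"targets":[[0,0,-4,0,0],[0,0,0,0,0],[1,0,0,0,0],[1,0,0,0,0],[1,0,0,0,0],[1,0,0,0,0],[1,0,0,0,0],[1,0,0,-30,0],[1,10,30,-40,0],[1,10,40,-40,0],[1,5,50,-10,0],[1,0,0,0,0]]}'
python3 - <<'E'
from h import *
M=pose()
c,im,d=snap('wrist','w2.png'); np.savez('pics/w2.npz',im=im,d=d)
for n in ['scene','side']:
    c,im,d=snap(n,n+'2.png'); np.savez('pics/'+n+'2.npz',im=im,d=d)
E
```

```text
clock: 5.1
position: [495.9, -240.2, 156.9]
tool_rot: [0.997, 0.076, 0.003, 0.004]
wrist_force: [-0.7, 0.8, -1.1]
width: 85.2
grip_force: 0.0
t 5.1 p [ 495.9 -240.2  156.9] z [ 0.008 -0.008 -1.   ] yawx 8.75 q [ 0.279  0.587  0.178  1.885 -0.151  0.672 -0.873] F [-0.7  0.8 -1.1] w 85.2 0.0
```

View pics/w2.png

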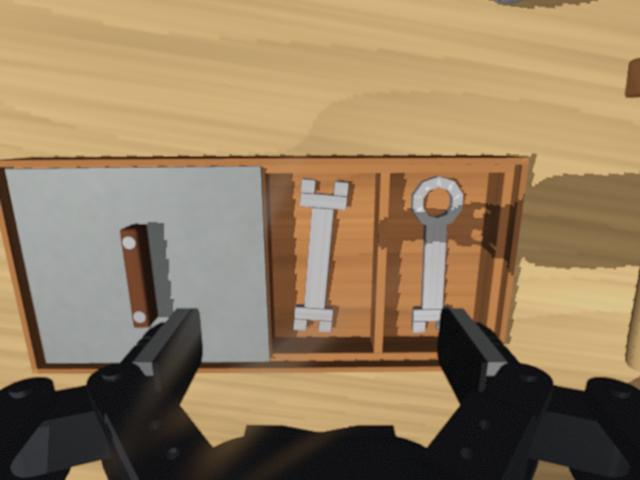

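The wrist view shows the cover now at the far end. The eyed spanner is in the end pocket (eye 437,200; fork 427,320) and the plain one at (320,255). I measure it now.

```bash
cat > sp.py <<'E'
from h import *
c=cam('wrist')
z=np.load('pics/w2.npz'); im,d=z['im'],z['d']; P=cloud(c,d); Z=P[...,2]
hsv=cv2.cvtColor(im,cv2.COLOR_RGB2HSV)
m=(hsv[...,1]<70)&(Z<25)&(Z>4); m[:,:395]=0; m[:,480:]=0; m[:165]=0; m[345:]=0
k,l,s,_=cv2.connectedComponentsWithStats(m.astype(np.uint8)); i=1+np.argmax(s[1:,4]); mk=l==i; print(s[i])
q=P[mk]; print('z pct',np.percentile(q[:,2],[5,25,50,75,95]).round(1))
r=cv2.minAreaRect(q[:,:2].astype(np.float32)); print('rect',r)
# hole
cs,hi=cv2.findContours(mk.astype(np.uint8),cv2.RETR_CCOMP,cv2.CHAIN_APPROX_NONE)
for cc,h in zip(cs,hi[0]):
    if h[3]>=0 and len(cc)>20:
        e=plane(c,cc[:,0,:],12); (x,y),rad=cv2.minEnclosingCircle(e[:,:2].astype(np.float32)); print('hole',x,y,rad)
sh=q[(np.abs((q[:,:2]-np.array(r[0]))@[np.cos(.16),np.sin(.16)])<25)]
mean=sh[:,:2].mean(0); u,sv,v=np.linalg.svd(sh[:,:2]-mean); print('shank',mean,np.degrees(np.arctan2(*v[0][::-1])))
fl=P[200:330,460:480]; print('floor',np.nanmedian(fl[...,2]))
E
python3 sp.py
python3 - <<'E'
import cv2
a=cv2.imread('pics/scene2.png')[230:470,410:570]; b=cv2.imread('pics/side2.png')[240:440,120:300]
import numpy as np
a=cv2.resize(a,None,fx=2.4,fy=2.4,interpolation=2); b=cv2.resize(b,None,fx=2.3,fy=2.3,interpolation=2); 
b=cv2.copyMakeBorder(b,0,a.shape[0]-b.shape[0],0,0,0); cv2.imwrite('pics/c2.png',np.hstack([a,b])); print(a.shape,b.shape)
E
```

```text
[ 412  177   51  156 3594]
z pct [5.7 6.7 7.2 7.7 8.4]
rect ((483.8778381347656, -323.39093017578125), (123.03401947021484, 37.04266357421875), 12.877229690551758)
hole 526.4818725585938 -311.5915832519531 11.647049903869629
shank [ 483.90485796 -321.24481436] -168.5508117035763
floor -0.8127695946981817
(576, 384, 3) (576, 414, 3)
```

View pics/c2.png

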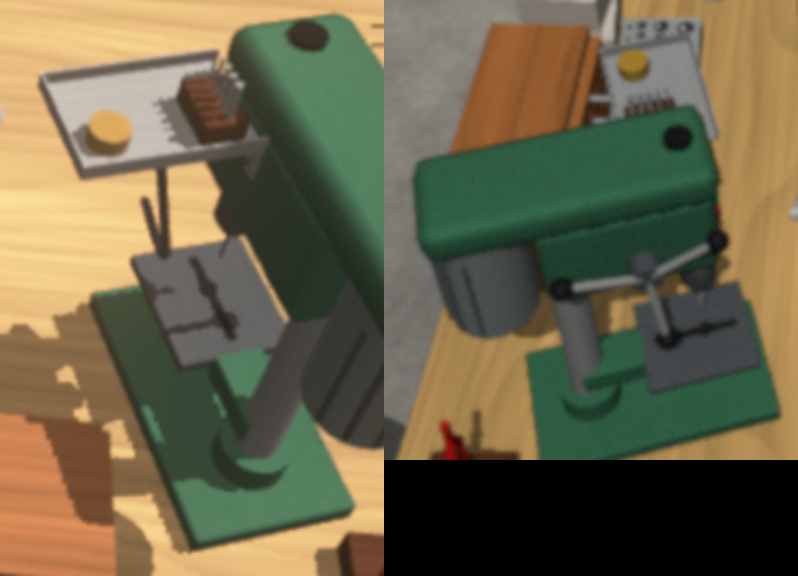

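```bash
python3 -m handwheel '{"targets":[[0.47,0,0,0,0],[0.47,0,0,0,0]]}' >/dev/null
python3 - <<'E'
from h import *
M=pose()
c,im,d=snap('wrist','w2.png'); np.savez('pics/w2.npz',im=im,d=d)
E
python3 sp.py
```

```text
t 5.45 p [ 493.2 -229.8  153.5] z [-0.001  0.001 -1.   ] yawx 9.32 q [ 0.272  0.589  0.171  1.895 -0.153  0.672 -0.874] F [ 0.2  0.2 -1.4] w 59.0 0.0
[ 427  175   53  158 3959]
z pct [ 7.3 10.9 11.4 11.9 12.6]
rect ((487.5349426269531, -331.8829040527344), (123.70216369628906, 36.4575309753418), 9.978667259216309)
hole 530.420166015625 -323.1923522949219 11.340909957885742
shank [ 487.80820526 -331.78109609] -169.10562705602888
floor 3.889023226105138
```

```bash
python3 -m handwheel '{"targets":[[0.47,33,22.5,-13,0],[0.47,33,22.5,-13,0],[0.47,33,22.5,-13,0],[0.47,33,22.5,-13,0],[0.47,33,22.5,-13,0],[0.47,33,22.5,-13,0],[0.47,33,22.5,-13,0],[0.47,33,22.5,-13,0],[0.47,33,22.5,-13,0],[0.47,33,22.5,-13,0],[0.47,33,22.5,-13,0],[0.47,0,0,0,0]]}'
python3 -c "
from h import *
pose()"
```

```text
clock: 6.7
position: [821.4, -389.3, 269.6]
tool_rot: [0.997, 0.076, 0.016, 0.013]
wrist_force: [-1.3, 0.0, 0.4]
width: 40.0
grip_force: 0.0
t 6.7 p [ 821.4 -389.3  269.6] z [ 0.034 -0.024 -0.999] yawx 8.77 q [ 0.365  1.212  0.627  0.187 -0.59   1.734 -0.94 ] F [-1.3  0.   0.4] w 40.0 0.0
```

```bash
python3 -m handwheel '{"targets":[[0.47,33,22.5,0,0],[0.47,33,22.5,0,0],[0.47,33,22.5,0,0],[0.47,33,22.5,0,0],[0.47,0,0,0,0]]}' >/dev/null
python3 -c "
from h import *
pose()"
python3 -m handwheel '{"targets":[[0.47,0,0,-30,0],[0.47,0,0,-30,0],[0.47,0,0,-30,0],[0.47,0,0,-30,0],[0.47,0,0,0,0]]}' >/dev/null
python3 -c "
from h import *
pose()"
```

```text
t 7.2 p [ 865.  -405.1  252.6] z [ 0.141 -0.064 -0.988] yawx 9.38 q [ 0.348  1.27   1.123  0.184 -1.093  1.634 -0.897] F [-0.4 -0.6  0.4] w 40.3 0.0
t 7.7 p [ 832.4 -390.2  371.8] z [ 0.16  -0.072 -0.984] yawx 9.46 q [ 0.344  1.137  1.144  0.184 -1.094  1.747 -0.895] F [-0.6 -0.1  0.4] w 40.3 0.0
```

```bash
cat > kin.py <<'E'
import numpy as np
from scipy.optimize import least_squares
from scipy.spatial.transform import Rotation as R
S=[([ 1.121171,0.62933729,0.03846255,1.51837591,-0.02697572,0.99629316,-0.01996335],[243.2,-602.3,230.4],[-.001,.001,-1],21.99),
([0.42,0.683,0.105,1.893,-0.122,0.573,-0.803],[479.4,-286.1,99.7],[-.001,.001,-1],9.38),
([0.15,0.717,0.093,2.155,-0.225,0.275,-0.972],[454,-127.1,41.2],[.003,-.001,-1],9.26),
([0.272,0.589,0.171,1.895,-0.153,0.672,-0.874],[493.2,-229.8,153.5],[-.001,.001,-1],9.32),
([0.365,1.212,0.627,0.187,-0.59,1.734,-0.94],[821.4,-389.3,269.6],[.034,-.024,-.999],8.77),
([0.348,1.27,1.123,0.184,-1.093,1.634,-0.897],[865,-405.1,252.6],[.141,-.064,-.988],9.38),
([0.344,1.137,1.144,0.184,-1.094,1.747,-0.895],[832.4,-390.2,371.8],[.16,-.072,-.984],9.46)]
def fk(q,p):
    c,h,L1,L2,L3,a1,a2,a3,c7=p
    r=R.from_euler('z',c+p0sgn*q[0])*R.from_euler('y',q[1])*R.from_euler('z',q[2]); x=np.array([0,0,h])+r.apply([a1,0,L1])
    r=r*R.from_euler('y',q[3])*R.from_euler('z',q[4]); x=x+r.apply([a2,0,L2])
    r=r*R.from_euler('y',q[5])*R.from_euler('z',c7+q[6]); 
    return x+r.apply([0,0,L3])+ (r*R.from_euler('z',-(c7+q[6]))).apply([a3,0,0]),r.as_matrix()
p0sgn=1
def res(p):
    o=[]
    for q,x,z,y in S:
        X,M=fk(q,p); o+=list((X-x)/1); o+=list((M[:,2]-z)*500)+[np.sin(np.arctan2(M[1,0],M[0,0])-np.radians(y))*300]
    return np.array(o)
if __name__=='__main__':
    best=None
    for p0sgn in (1,-1):
      for c in (-2.3,0,2,3.1):
       for c7 in (0,1.5,3.1,-1.5):
        f=least_squares(res,[c,333,500,400,300,0,0,0,c7])
        if best is None or f.cost<best[0]: best=(f.cost,p0sgn,f.x,f.fun)
    print(best[0],best[1],best[2].round(3)); print(best[3].reshape(-1,7).round(1))
E
python3 kin.py
```

```text
44854.13923141368 -1 [-1.59000e-01  3.18823e+02  6.14678e+02  4.11131e+02  3.50653e+02
  1.70640e+01 -1.90170e+01  8.21000e+01 -2.60500e+00]
[[-4.510e+01 -1.440e+01  1.670e+01  2.000e-01  4.000e-01  0.000e+00
  -2.536e+02]
 [ 1.300e+00  8.300e+00 -8.000e-01 -0.000e+00 -1.000e-01  0.000e+00
  -8.630e+01]
 [-6.200e+00  5.000e-01 -1.120e+01  2.000e-01  3.000e-01  0.000e+00
   7.470e+01]
 [ 1.570e+01  5.250e+01  6.200e+00 -5.000e-01 -4.000e-01  0.000e+00
   2.000e+00]
 [-9.600e+00 -2.360e+01  8.000e-01  3.500e+00  6.100e+00 -0.000e+00
  -4.790e+01]
 [ 5.300e+00  5.700e+00 -1.060e+01 -3.000e-01  2.000e-01 -0.000e+00
  -4.120e+01]
 [ 5.500e+00  1.320e+01 -1.100e+00 -2.000e-01 -5.000e-01 -2.000e-01
  -3.880e+01]]
```

```bash
python3 - <<'E'
s=open('kin.py').read()
s=s.replace('c+p0sgn*q[0]','c+sg[0]*q[0]').replace("'z',q[2]","'z',sg[1]*q[2]").replace("'z',q[4]","'z',sg[2]*q[4]").replace('q[6]','sg[3]*q[6]').replace('p0sgn=1','sg=(-1,-1,-1,-1)')
i=s.index("if __name__"); s=s[:i]+'''if __name__=='__main__':
    import itertools
    best=None
    for sg in itertools.product((1,-1),repeat=4):
       for c in (0,):
        for c7 in (0,1.5,3.1,-1.5):
         f=least_squares(res,[c,333,500,400,300,0,0,0,c7],max_nfev=100)
         if best is None or f.cost<best[0]: best=(f.cost,sg,f.x,f.fun)
    print(best[0],best[1],best[2].round(3).tolist()); print(best[3].reshape(-1,7).round(1))
'''
open('kin.py','w').write(s)
E
python3 kin.py
```

```text
65.08330750475531 (-1, -1, -1, -1) [-0.039, 309.801, 532.8, 378.706, 321.344, -24.112, -3.99, -35.662, -1.61]
[[ 1.4  1.5 -0.2  0.2  0.4  0.   0. ]
 [ 1.1  1.2  0.8 -0.1 -0.2  0.   0.1]
 [ 1.1  0.7  1.7  0.1 -0.1  0.  -0.1]
 [ 0.6  0.7 -3.2 -0.3  0.1  0.   0.2]
 [ 0.2  0.3  7.2 -0.  -0.9 -0.  -0.1]
 [-1.2 -1.9 -1.4 -1.8 -2.8 -0.   0. ]
 [ 0.3 -0.9 -4.9 -1.3 -2.8 -0.2 -0.1]]
```

```bash
cat > plan.py <<'E'
from kin import *
P0=[-0.039,309.801,532.8,378.706,321.344,-24.112,-3.99,-35.662,-1.61]
lo=np.array([-3.06,-.37,-1.25,.18,-1.1,.23,-2.94])+.03; hi=np.array([3.06,2.12,1.32,2.47,4.24,1.98,2.94])-.03
def tool(a,yaw,flip=1):  # a below horizontal
    u=np.array([np.cos(yaw),np.sin(yaw),0]); k=np.array([0,0,1.])
    z=u*np.cos(a)-k*np.sin(a); x=(u*np.sin(a)+k*np.cos(a))*flip; return np.c_[x,np.cross(z,x),z]
def ik(p,M,n=12,seeds=None):
    rng=np.random.default_rng(0); out=[]
    def f(q):
        X,A=fk(q,P0); return np.r_[(X-p)/100,R.from_matrix(A.T@M).as_rotvec()]
    for i in range(n):
        q0=rng.uniform(lo,hi) if seeds is None else np.array(seeds[i%len(seeds)])
        r=least_squares(f,np.clip(q0,lo+1e-3,hi-1e-3),bounds=(lo,hi),max_nfev=80)
        if r.cost<1e-5: out.append(r.x)
    return out
if __name__=='__main__':
    yaw=np.radians(18); eye=np.array([679,194,186.])
    for g in (-10,):
      for deg in (0,15,30,45,60,75):
        for fl in (1,-1):
          M=tool(np.radians(deg),yaw,fl); p=eye-(44-g)*M[:,0]*fl+4*M[:,2]
          s=ik(p,M,14); print(deg,fl,p.round(0),len(s),[x.round(2).tolist() for x in s[:3]])
E
python3 plan.py
```

```text
0 1 [683. 195. 132.] 5 [[0.29, 1.41, -0.75, 2.19, 3.5, 1.61, -0.79], [-0.44, 1.19, 0.19, 2.2, 3.12, 1.82, -1.79], [-0.74, 1.31, 0.57, 2.2, 2.95, 1.77, -2.21]]
0 -1 [683. 195. 132.] 4 [[-0.42, 1.19, 0.16, 2.2, 3.14, 1.82, 1.38], [-0.65, 1.26, 0.46, 2.2, 3.0, 1.79, 1.06], [-0.5, 1.21, 0.26, 2.2, 3.09, 1.81, 1.28]]
15 1 [669. 191. 133.] 5 [[-0.08, 1.0, -0.28, 2.24, 3.2, 1.37, -1.36], [-0.68, 1.07, 0.53, 2.24, 3.21, 1.42, -2.08], [-0.49, 1.0, 0.27, 2.24, 3.21, 1.4, -1.84]]
15 -1 [669. 191. 133.] 4 [[-0.44, 0.99, 0.2, 2.24, 3.21, 1.4, 1.36], [-0.38, 0.98, 0.12, 2.24, 3.21, 1.39, 1.43], [-0.73, 1.1, 0.6, 2.24, 3.21, 1.42, 0.99]]
30 1 [657. 187. 137.] 3 [[-0.04, 0.82, -0.35, 2.18, 3.06, 0.88, -1.3], [-0.47, 0.8, 0.24, 2.18, 3.3, 0.9, -1.83], [-0.08, 0.81, -0.29, 2.18, 3.08, 0.87, -1.35]]
30 -1 [657. 187. 137.] 2 [[-0.48, 0.81, 0.25, 2.18, 3.31, 0.9, 1.3], [-0.12, 0.8, -0.23, 2.18, 3.11, 0.87, 1.73]]
45 1 [645. 183. 145.] 6 [[0.47, 1.1, -1.22, 2.1, 2.24, 0.9, -0.15], [0.12, 0.75, -0.55, 2.05, 2.6, 0.45, -0.82], [-0.23, 0.67, -0.1, 2.03, 3.12, 0.35, -1.51]]
45 -1 [645. 183. 145.] 4 [[-0.8, 0.79, 0.69, 2.07, 3.87, 0.58, 0.59], [0.03, 0.72, -0.43, 2.05, 2.73, 0.4, 2.15], [0.31, 0.87, -0.86, 2.07, 2.38, 0.62, 2.67]]
60 1 [636. 180. 156.] 4 [[0.43, 0.99, -1.2, 1.96, 1.68, 0.82, 0.25], [0.11, 0.7, -0.53, 1.96, 1.51, 0.26, 0.23], [0.23, 0.75, -0.72, 1.95, 1.57, 0.4, 0.22]]
60 -1 [636. 180. 156.] 3 [[0.11, 0.7, -0.53, 1.96, 1.51, 0.26, -2.91], [0.11, 0.7, -0.53, 1.96, 1.51, 0.26, -2.91], [0.38, 0.89, -1.04, 1.95, 1.64, 0.66, -2.91]]
75 1 [630. 178. 168.] 5 [[-0.39, 0.62, 0.11, 1.82, -0.17, 0.44, 1.72], [-0.02, 0.66, -0.41, 1.81, 0.51, 0.5, 1.14], [-0.15, 0.63, -0.22, 1.82, 0.27, 0.45, 1.34]]
75 -1 [630. 178. 168.] 7 [[-0.74, 0.71, 0.64, 1.8, -0.79, 0.61, -0.91], [-0.28, 0.62, -0.04, 1.82, 0.03, 0.44, -1.59], [-0.6, 0.66, 0.41, 1.81, -0.56, 0.51, -1.1]]
```

```bash
python3 -c "
from h import *
M=pose(); v=rel([410,-200,130]); print(v, v/11)"
```

```text
t 7.7 p [ 832.4 -390.2  371.8] z [ 0.16  -0.072 -0.984] yawx 9.46 q [ 0.344  1.137  1.144  0.184 -1.094  1.747 -0.895] F [-0.6 -0.1  0.4] w 40.3 0.0
[-416.8 -273.6  156.8] [-37.89090909 -24.87272727  14.25454545]
```

```bash
python3 -m handwheel '{"targets":[[0.47,-38,-25,14,0],[0.47,-38,-25,14,0],[0.47,-38,-25,14,0],[0.47,-38,-25,14,0],[0.47,-38,-25,14,0],[0.47,-38,-25,14,0],[0.47,-38,-25,14,0],[0.47,-38,-25,14,0],[0.47,-38,-25,14,0],[0.47,-38,-25,14,0],[0.47,-38,-25,14,0],[0.47,0,0,0,0]]}' >/dev/null
python3 -c "
from h import *
M=pose()"
python3 -m handwheel '{"targets":[[0.47,-16,-11,2,0],[0.47,-16,-11,2,0],[0.47,0,0,0,0]]}' >/dev/null
python3 -c "
from h import *
M=pose()"
```

```text
t 8.9 p [ 464.8 -214.6  152.5] z [ 0.153 -0.054 -0.987] yawx 9.51 q [-0.23   0.695  0.963  2.143 -1.079  0.681  0.06 ] F [0.6 0.5 0.7] w 40.3 0.0
t 9.2 p [ 437.5 -204.1  145.4] z [ 0.163 -0.062 -0.985] yawx 9.6 q [-0.174  0.618  0.832  2.232 -1.085  0.536  0.081] F [ 0.3  0.5 -0.1] w 39.9 0.0
```

```bash
python3 -m handwheel '{"targets":[[0.47,-16,-11,2,0],[0.47,-16,-11,2,0],[0.47,-16,-11,2,0],[0.47,-16,-11,2,0],[0.47,0,0,0,0]]}' >/dev/null
python3 -c "
from h import *
M=pose()"
python3 -m handwheel '{"targets":[[0.47,-16,-11,0,0],[0.47,-16,-11,0,0],[0.47,-16,-11,0,0],[0.47,-16,-11,0,0],[0.47,0,0,0,0]]}' >/dev/null
python3 -c "
from h import *
M=pose()"
```

```text
t 9.7 p [ 373.1 -174.6  129.2] z [ 0.158 -0.063 -0.985] yawx 9.42 q [ 0.057  0.486  0.438  2.411 -1.097  0.235  0.087] F [ 1.1 -0.2 -0.7] w 40.0 0.0
t 10.2 p [ 341.  -161.3  127.8] z [ 0.126 -0.049 -0.991] yawx 9.12 q [ 0.046  0.47   0.45   2.466 -1.099  0.233  0.098] F [-0.1  0.3  0.2] w 40.0 0.0
```

```bash
python3 -m handwheel '{"targets":[[0.47,-38,-25,0,0],[0.47,-38,-25,0,0],[0.47,-38,-25,0,0],[0.47,-38,-25,0,0],[0.47,0,0,0,0]]}' >/dev/null
python3 -c "
from h import *
M=pose()"
```

```text
t 10.7 p [ 319.3 -159.1   96.1] z [ 0.053 -0.003 -0.999] yawx 8.87 q [ 0.149  0.548  0.364  2.467 -1.099  0.233  0.126] F [-0.4 -0.4  0.2] w 40.1 0.0
```

```bash
python3 -m handwheel '{"targets":[[0.47,-40,-10,0,0],[0.47,-40,-10,0,0],[0.47,0,0,0,0]]}' >/dev/null
python3 -c "
from h import *
M=pose()
v=rel([474,-334.3,60]);print(v,v/5)
"
```

```text
t 11.0 p [ 292.8 -187.6   83.8] z [ 0.026  0.017 -1.   ] yawx 8.69 q [ 0.29   0.58   0.33   2.466 -1.099  0.233  0.236] F [-0.1 -0.4 -0.8] w 40.2 0.0
[156.2 172.7  26.1] [31.24 34.54  5.22]
```

```bash
python3 -c "
from h import *
v=rel([462.7,-336.4,60]);print(v,v/6)
"
python3 -m handwheel '{"targets":[[0.45,29.2,28.7,4,-0.04],[0.45,29.2,28.7,4,0],[0.45,29.2,28.7,4,0],[0.45,29.2,28.7,4,0],[0.45,29.2,28.7,4,0],[0.45,0,27,2,0],[0.45,0,0,0,0],[0.45,0,0,0,0],[0.45,0,0,0,0]]}' >/dev/null
python3 -c "
from h import *
M=pose();v=rel([462.7,-336.4,6]);print(v)
"
```

```text
[144.7 173.1  25.8] [24.11666667 28.85        4.3       ]
t 11.9 p [ 469.8 -324.    64.5] z [ 0.027  0.02  -0.999] yawx 11.25 q [ 0.203  0.838  0.607  1.896 -0.819  0.668 -0.044] F [-0.3  0.8 -0.5] w 38.5 0.0
[-11.1  11.6  58. ]
```

```bash
python3 -m handwheel '{"targets":[[0.45,-11,11.6,8,0],[0.45,0,0,16,0],[0.45,0,0,17,0],[0.45,0,0,16,0],[0.45,0,0,0,0]]}' >/dev/null
python3 -c "
from h import *
M=pose();v=rel([462.7,-336.4,6]);print(v)
"
```

```text
t 12.4 p [ 462.3 -335.8    4.8] z [ 0.025  0.021 -0.999] yawx 11.25 q [ 0.283  0.922  0.513  1.902 -0.9    0.566  0.05 ] F [-0.5  0.8 -0.4] w 38.0 0.0
[ 0.3  0.6 -1.3]
```

```bash
python3 -m handwheel '{"targets":[[0,0,0,-1,0],[0,0,0,0,0],[0,0,0,0,0],[0,0,0,0,0],[0,0,0,0,0],[0,0,0,0,0],[0,0,0,0,0]]}' 50
python3 -m handwheel '{"targets":[[0,0,0,-10,0],[0,0,0,-30,0],[0,0,0,-40,0],[0,0,0,-40,0],[0,0,0,-40,0],[0,0,0,0,0],[0,0,0,0,0]]}'
python3 - <<'E'
from h import *
M=pose(); c,im,d=snap('wrist','w3.png'); np.savez('pics/w3.npz',im=im,d=d)
E
```

```text
clock: 13.1
position: [463.6, -338.5, 8.7]
tool_rot: [0.995, 0.098, 0.015, -0.007]
wrist_force: [-0.3, 0.4, 5.8]
width: 13.1
grip_force: 49.6
clock: 13.8
position: [459.1, -340.9, 168.9]
tool_rot: [0.995, 0.098, 0.015, -0.007]
wrist_force: [-0.0, 0.3, -1.3]
width: 13.6
grip_force: 48.9
t 13.8 p [ 459.1 -340.9  168.9] z [ 0.029  0.017 -0.999] yawx 11.25 q [ 0.152  0.706  0.748  1.83  -0.668  0.863 -0.138] F [-0.   0.3 -1.3] w 13.6 48.9
```

View pics/w3.png

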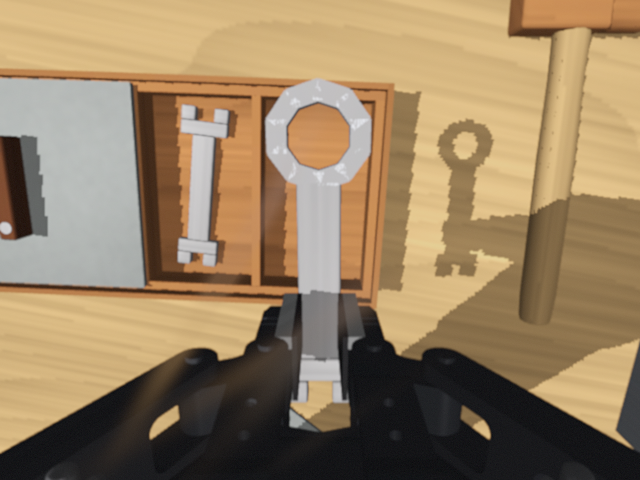

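The wrist view shows the spanner held straight, with the eye at pixels (318,135) and the grip near the fork. Next: measure the eye in the tool frame and plan the way to above the drill.

```bash
cat > eye.py <<'E'
from h import *
def eye(im,d,c):
    P=cloud(c,d); o=arm.get_obs(); M=R.from_quat(o['tool_rot']).as_matrix()
    Q=(P-o['position'])@M   # tool coords
    m=(np.abs(Q[...,2]+4)<14)&(Q[...,0]>15)&(Q[...,0]<110)&(np.abs(Q[...,1])<30)
    cs,hi=cv2.findContours(m.astype(np.uint8),cv2.RETR_CCOMP,cv2.CHAIN_APPROX_NONE)
    q=Q[m]; print('ring ztool',np.percentile(q[:,2],[10,50,90]).round(1),'xmax',np.percentile(q[:,0],99.5).round(1))
    for cc,h in zip(cs,hi[0]):
        if h[3]>=0 and len(cc)>40:
            r=(rays(c,cc[:,0,:].astype(float)))@M; o0=(c[2]-o['position'])@M; zt=np.median(q[:,2])
            e=o0+r*((zt-o0[2])/r[:,2])[:,None]; print('hole',cv2.minEnclosingCircle(e[:,:2].astype(np.float32)))
E
python3 - <<'E'
from eye import *
z=np.load('pics/w3.npz'); eye(z['im'],z['d'],cam('wrist'))
M=pose(); yaw=np.radians(18)
M2=np.array([[np.cos(yaw),np.sin(yaw),0],[np.sin(yaw),-np.cos(yaw),0],[0,0,-1]])
print(rel([560,0,400],M2),rel([690,224,520],M2,np.array([560,0,400.])))
E
```

```text
ring ztool [-2.  -0.7  0.7] xmax 85.4
hole ((67.49354553222656, 0.3979718089103699), 11.163727760314941)
t 13.85 p [ 458.6 -340.2  167.7] z [ 0.027  0.019 -0.999] yawx 11.25 q [ 0.153  0.707  0.747  1.831 -0.668  0.863 -0.138] F [-0.1  0.6 -0.2] w 13.5 48.9
[ 201.6 -292.2 -232.3] [ 192.9 -172.9 -120. ]
```

```bash
python3 -m handwheel '{"targets":[[0,0,0,-20,-0.118],[0,20,-29,-33,0],[0,20,-29,-33,0],[0,20,-29,-33,0],[0,20,-29,-33,0],[0,20,-29,-33,0],[0,20,-29,-33,0],[0,20,-29,-33,0],[0,20,-29,-33,0],[0,20,-29,-33,0],[0,20,-29,-33,0],[0,30,-30,0,0],[0,30,-30,0,0],[0,30,-30,0,0],[0,30,-30,0,0],[0,30,-25,0,0],[0,30,-20,0,0],[0,0,0,0,0]]}' >/dev/null
python3 -c "
from h import *
M=pose()
v=rel([690,224,520]);print(v)"
```

```text
t 15.65 p [671.6 208.6 527.8] z [ 0.022  0.018 -1.   ] yawx 18.42 q [-0.626  0.701  0.886  0.755 -0.564  1.829 -1.294] F [-0.6 -0.2 -1.6] w 13.9 49.0
[22.1 -8.7  8.5]
```

```bash
python3 -m handwheel '{"targets":[[0,40,0,0,0],[0,40,0,0,0],[0,40,0,0,0],[0,40,0,0,0],[0,0,0,0,0]]}' >/dev/null
python3 -c "
from h import *
M=pose();print(np.degrees(np.arctan2(M[1,2],M[0,2])))"
python3 -m handwheel '{"targets":[[0,40,0,0,0],[0,40,0,0,0],[0,40,0,0,0],[0,0,0,0,0]]}' >/dev/null
python3 -c "
from h import *
M=pose();print(np.degrees(np.arctan2(M[1,2],M[0,2])))"
```

```text
t 16.15 p [746.7 249.2 502.3] z [ 0.033 -0.016 -0.999] yawx 21.85 q [-0.393  0.879  0.177  0.273 -0.12   1.968 -1.519] F [ 0.1  0.6 -2.3] w 13.7 49.1
-25.654159035452118
t 16.55 p [775.6 248.4 483.1] z [ 0.062 -0.022 -0.998] yawx 20.42 q [-0.421  0.971  0.809  0.189 -0.691  1.98  -1.467] F [ 0.1 -0.6 -0.6] w 13.8 49.1
-19.25963415752905
```

```bash
python3 -m handwheel '{"targets":[[0,30,0,-35,0],[0,30,0,-35,0],[0,30,0,-35,0],[0,30,0,-35,0],[0,0,0,0,0]]}' >/dev/null
python3 -c "
from h import *
M=pose();print(np.degrees(np.arctan2(M[1,2],M[0,2])))"
python3 -m handwheel '{"targets":[[0,35,-20,-20,0],[0,35,-20,-20,0],[0,35,-20,-20,0],[0,0,0,0,0]]}' >/dev/null
python3 -c "
from h import *
M=pose();print(np.degrees(np.arctan2(M[1,2],M[0,2])))"
```

```text
t 17.05 p [765.1 258.2 559.4] z [ 0.173  0.025 -0.985] yawx 21.15 q [-0.452  0.907  1.195  0.185 -1.055  1.981 -1.441] F [-0.2 -0.2 -0.3] w 13.7 49.2
8.240736467093125
t 17.45 p [736.4 317.7 583.6] z [ 0.206  0.041 -0.978] yawx 21.57 q [-0.543  0.882  1.26   0.184 -1.098  1.981 -1.51 ] F [ 0.5 -0.1 -0.3] w 13.4 49.2
11.3382002115122
```

```bash
python3 -m handwheel '{"targets":[[0,35,0,-35,0],[0,35,0,-35,0],[0,35,0,-35,0],[0,35,0,-35,0],[0,0,0,0,0]]}' >/dev/null
python3 -c "
from h import *
M=pose();print(np.degrees(np.arctan2(M[1,2],M[0,2])))"
```

```text
t 17.95 p [712.5 301.7 661.6] z [ 0.296  0.074 -0.952] yawx 21.4 q [-0.551  0.784  1.284  0.184 -1.099  1.981 -1.506] F [ 0.3 -0.5 -0.8] w 13.4 49.2
14.113776377992842
```

```bash
python3 -m handwheel '{"targets":[[0,35,-5,-35,0],[0,35,-5,-35,0],[0,35,-5,-35,0],[0,35,-5,-35,0],[0,0,0,0,0]]}' >/dev/null
python3 -c "
from h import *
M=pose();print(np.degrees(np.arctan2(M[1,2],M[0,2])),M.round(3))
np.save('M.npy',M)
from plan import *
q=arm.get_obs()['qpos']; X,A=fk(q,P0); print(X,A.round(3))
eye=np.array([679,194,186.])
for e in ([640,181,240],[650,184,235],[679,194,186]):
    p=np.array(e)-67.5*M[:,0]-2*M[:,2]; s=ik(p,M,10); print(p.round(0),[x.round(2).tolist() for x in s])
"
```

```text
t 18.45 p [673.8 307.6 731.4] z [ 0.376  0.11  -0.92 ] yawx 21.73 q [-0.599  0.694  1.318  0.184 -1.099  1.981 -1.524] F [-0.1 -0.2 -0.3] w 13.9 49.2
16.270189586620972 [[ 0.855  0.356  0.376]
 [ 0.341 -0.934  0.11 ]
 [ 0.39   0.034 -0.92 ]]
[672.11999067 314.53354199 719.12110858] [[-0.855 -0.354  0.38 ]
 [-0.344  0.934  0.095]
 [-0.389 -0.05  -0.92 ]]
[582. 158. 215.] [[-0.47, 0.47, 0.2, 2.04, -0.37, 0.26, 1.97], [-0.04, 0.48, -0.31, 2.03, 0.49, 0.28, 1.2], [0.19, 0.54, -0.63, 2.01, 0.87, 0.4, 0.87]]
[592. 161. 210.] [[0.47, 0.8, -1.21, 1.96, 1.3, 0.81, 0.55], [-0.11, 0.49, -0.23, 2.01, 0.38, 0.26, 1.3], [-0.47, 0.49, 0.2, 2.01, -0.38, 0.26, 1.98], [-0.57, 0.5, 0.33, 2.01, -0.58, 0.3, 2.16]]
[621. 171. 161.] [[0.43, 0.95, -1.21, 1.91, 1.46, 0.87, 0.47], [-0.58, 0.63, 0.34, 1.95, -0.82, 0.26, 2.36], [0.02, 0.64, -0.4, 1.95, 0.88, 0.28, 0.86], [-0.59, 0.63, 0.35, 1.95, -0.84, 0.26, 2.38]]
```

```bash
python3 -c "
from h import *
M=np.load('M.npy')
a=np.array([674,308,731.]);b=np.array([480,140,520.]);c=np.array([510,135,260.])
print((b-a)@M,(c-b)@M)"
```

```text
[-305.55692947   80.46196812  102.67343637] [-77.56530288   6.43481533 249.93442528]
```

```bash
python3 -m handwheel '{"targets":[[0,-38,10,13,0],[0,-38,10,13,0],[0,-38,10,13,0],[0,-38,10,13,0],[0,-38,10,13,0],[0,-38,10,13,0],[0,-38,10,13,0],[0,-38,10,13,0],[0,0,0,0,0]]}' >/dev/null
python3 -c "
from h import *
M=pose()"
python3 -m handwheel '{"targets":[[0,-10,1,31,0],[0,-10,1,31,0],[0,-10,1,31,0],[0,-10,1,31,0],[0,-10,1,31,0],[0,-10,1,31,0],[0,-10,1,31,0],[0,-10,1,31,0],[0,0,0,0,0]]}' >/dev/null
python3 -c "
from h import *
M=pose();print(M.round(3)); print(rel([510,135,260]))"
```

```text
t 19.35 p [509.1 169.6 544.2] z [ 0.379  0.133 -0.916] yawx 20.34 q [-1.642  0.028  1.313  1.645 -0.032  1.076 -1.543] F [-1.1 -0.5 -0.6] w 13.5 49.2
t 20.25 p [547.4 171.1 289.3] z [ 0.39   0.125 -0.912] yawx 20.18 q [-0.98   0.371  0.832  2.073 -0.7    0.474 -0.887] F [-0.9 -0.1 -0.3] w 13.4 49.8
[[ 0.856  0.338  0.39 ]
 [ 0.315 -0.941  0.125]
 [ 0.409  0.016 -0.912]]
[-55.4  20.9   7.6]
```

```bash
cat > hook.py <<'E'
from h import *
Y=np.radians(18.0); O=np.array([677.7,315.2,0]); Rd=np.array([[np.cos(Y),-np.sin(Y),0],[np.sin(Y),np.cos(Y),0],[0,0,1]])
PV=np.array([-20,-115,338.])
def hookpts(n,im,d,c):
    Q=(cloud(c,d)-O)@Rd-PV   # drill axes, about the pivot
    hsv=cv2.cvtColor(im,cv2.COLOR_RGB2HSV)
    m=(Q[...,0]>-70)&(Q[...,0]<25)&(np.abs(Q[...,1])<75)&(Q[...,2]<-15)&(Q[...,2]>-170)&(hsv[...,2]<120)&(hsv[...,1]<110)
    return m,Q
def ang(q): # swing from mid/lower points
    s=q[q[:,2]<-40]; return np.degrees(np.median(np.arctan2(s[:,1],-s[:,2])))
E
python3 - <<'E'
from hook import *
ts=[];as_=[]
for i in range(16):
    t=arm.get_obs()['clock']; c,im,d=snap('scene'); m,Q=hookpts('scene',im,d,c); q=Q[m]
    if i==0: cv2.imwrite('pics/h0.png',im[:,:,::-1]); np.savez('pics/h0.npz',im=im,d=d)
    # lowest part x/z extents, top part
    k=q[(q[:,2]<-100)]; u=q[(q[:,2]>-90)]
    print(round(t,2),len(q),'top',np.median(u,axis=0).round(1) if len(u) else '', 'low',np.median(k,axis=0).round(1) if len(k) else '','zmin',q[:,2].min().round(0),'ang',ang(q).round(1))
c,im,d=snap('wrist','w4.png'); np.savez('pics/w4.npz',im=im,d=d)
E
```

```text
20.25 545 top [  3.4  70.  -52.4] low [ -12.8   12.3 -129.8] zmin -149.0 ang 45.2
20.3 540 top [  3.4  69.9 -52.1] low [ -18.3   27.5 -128.3] zmin -146.0 ang 45.3
20.35 528 top [  3.9  69.9 -52.1] low [ -19.6   36.  -124.8] zmin -146.0 ang 45.0
20.4 535 top [  3.7  69.8 -53. ] low [ -22.4   36.9 -124.8] zmin -142.0 ang 45.2
20.45 535 top [  3.4  69.9 -52.4] low [ -19.3   30.3 -127.9] zmin -144.0 ang 45.3
20.5 531 top [  3.5  70.  -52.4] low [ -13.6   15.5 -128.7] zmin -151.0 ang 45.3
20.55 530 top [  3.3  69.9 -51.7] low [ -12.7   -2.4 -128.6] zmin -151.0 ang 45.7
20.6 531 top [  3.3  70.  -51.6] low [ -10.6  -20.8 -128.4] zmin -147.0 ang 45.4
20.65 553 top [  3.2  69.9 -51.9] low [ -13.4  -35.3 -128.2] zmin -148.0 ang 45.4
20.7 552 top [  3.1  69.9 -51.9] low [ -15.3  -43.4 -125.6] zmin -144.0 ang 45.2
20.75 546 top [  3.1  69.9 -51.7] low [ -12.4  -44.5 -125.6] zmin -142.0 ang 45.1
20.8 547 top [  3.1  69.9 -52.5] low [ -12.8  -37.  -126.5] zmin -146.0 ang 44.9
20.85 539 top [  3.3  69.8 -52. ] low [ -13.6  -22.5 -128.5] zmin -146.0 ang 45.4
20.9 523 top [  3.6  69.8 -51.7] low [ -13.5   -4.4 -129.6] zmin -147.0 ang 45.7
20.95 532 top [  3.3  69.9 -52.3] low [ -13.    13.2 -129.3] zmin -148.0 ang 45.1
21.0 537 top [  3.3  70.  -51.8] low [ -17.1   28.3 -126.1] zmin -145.0 ang 45.4
```

View pics/w4.png

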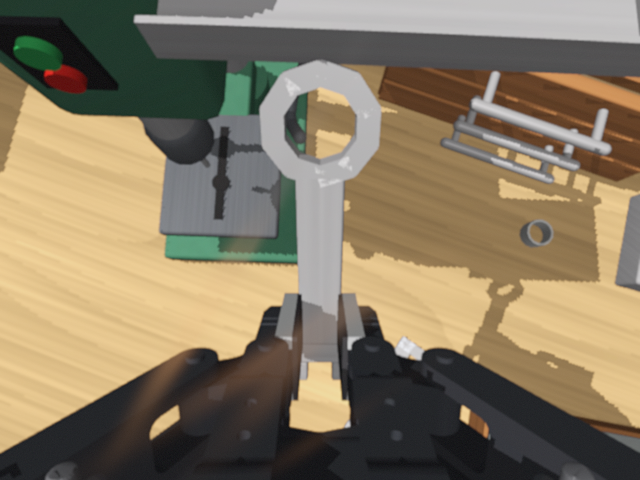

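```bash
sed -i 's/^Y=.*O=np.array(\[677.7,315.2,0\])/Y=np.radians(18.0); O=np.array([678.8,311.7,0])/' hook.py
cat > stage.py <<'E'
from hook import *
def tcp(erel,e=np.array([67.5,0.4,2.])):
    "erel: eye centre in drill axes about pivot -> shift rows in tool axes"
    o=arm.get_obs(); M=R.from_quat(o['tool_rot']).as_matrix()
    w=O+Rd@(PV+np.array(erel,float)); now=o['position']+M@e
    return (M.T@(w-now)).round(1), (Rd.T@(now-O)-PV).round(1)
E
python3 - <<'E'
from stage import *
z=np.load('pics/h0.npz'); c=cam('scene'); m,Q=hookpts('scene',z['im'],z['d'],c); m&=Q[...,1]<50
k,l,s,_=cv2.connectedComponentsWithStats(m.astype(np.uint8)); 
for i in range(1,k):
    if s[i,4]>30:
        q=Q[l==i]; print(s[i])
        for a in range(-20,-160,-12):
            w=q[(q[:,2]<a)&(q[:,2]>a-12)]
            if len(w): print(a-6,len(w),'x',np.percentile(w[:,0],[5,25,50,75,95]).round(0),'y',np.median(w[:,1]).round(1))
# shelf edge check (front edge in drill coords)
P=(cloud(c,z['d'])-O)@Rd; sh=P[(P[...,2]>340)&(P[...,2]<350)&(P[...,1]<-60)&(P[...,1]>-220)&(P[...,0]>-130)&(P[...,0]<30)]
print('shelf x',np.percentile(sh[:,0],[1,99]),'y',np.percentile(sh[:,1],[1,99]))
for e in ([-60,-75,-125],[-37,-75,-130]): print(e,tcp(e))
M=pose(); print(Rd.T@M)
E
```

```text
[461 300  16  42 196]
-26 13 x [1. 3. 3. 4. 5.] y 2.6
-38 14 x [1. 2. 3. 4. 4.] y 3.9
-50 15 x [2. 2. 3. 4. 5.] y 6.2
-62 11 x [2. 3. 4. 4. 4.] y 7.6
-74 10 x [2. 3. 3. 4. 5.] y 8.9
-86 14 x [0. 2. 3. 4. 5.] y 10.1
-98 11 x [3. 3. 4. 5. 5.] y 11.2
-110 10 x [2. 3. 4. 4. 5.] y 13.7
-122 32 x [-42. -39. -34.   3.   5.] y 14.8
-134 33 x [-35. -29. -23.   2.   3.] y 16.7
-146 29 x [-23. -20. -15.  -9.  -3.] y 17.4
shelf x [-94.26690393   0.54108741] y [-184.43787357  -63.0520562 ]
[-60, -75, -125] (array([-23.4,  99.1, 107.7]), array([-86.5,  24.8, -18.7]))
[-37, -75, -130] (array([ -4.5,  99.8, 121.8]), array([-86.5,  24.8, -18.7]))
t 21.1 p [546.8 171.8 293.2] z [ 0.393  0.128 -0.911] yawx 20.29 q [-0.989  0.364  0.841  2.072 -0.696  0.478 -0.89 ] F [-5.6 -3.1 -6.5] w 13.3 49.7
[[ 9.09983908e-01  3.34331950e-02  4.13293489e-01]
 [ 3.64616050e-02 -9.99334898e-01  5.60097434e-04]
 [ 4.13037333e-01  1.45596643e-02 -9.10597704e-01]]
```

```bash
python3 -m handwheel '{"targets":[[0,-25,0,5,0],[0,-10,10,20,0],[0,0,30,25,0],[0,5,30,25,0],[0,7,30,33,0],[0,0,0,0,0],[0,0,0,0,0]]}'
python3 - <<'E'
from stage import *
pose()
for e in ([-60,-75,-125],[-37,-75,-130]): print(e,tcp(e))
E
```

```text
clock: 21.8
position: [608.5, 83.2, 189.1]
tool_rot: [0.962, 0.169, 0.213, -0.028]
wrist_force: [-0.1, 1.6, -1.9]
width: 13.5
grip_force: 49.8
t 21.8 p [608.5  83.2 189.1] z [ 0.4    0.126 -0.908] yawx 20.13 q [-0.365  0.512  0.318  2.089 -1.073  0.264 -0.336] F [-0.1  1.6 -1.9] w 13.5 49.8
[-60, -75, -125] (array([-5.1, -3.9,  0.4]), array([ -55.4,  -78.8, -122.4]))
[-37, -75, -130] (array([13.6, -3.4, 14.6]), array([ -55.4,  -78.8, -122.4]))
```

```bash
python3 -m handwheel '{"targets":[[0,7,-2,7,0],[0,6.6,-1.4,7.6,0],[0,0,0,0,0],[0,0,-5,0,0],[0,0,-6,0,0],[0,0,-6,0,0],[0,0,-6,0,0],[0,0,-6,0,0],[0,0,-6,0,0],[0,0,-6,0,0],[0,0,-6,0,0],[0,0,-6,0,0],[0,0,-6,0,0],[0,0,-6,0,0],[0,0,-6,0,0],[0,0,-5,0,0],[0,0,-3,0,0],[0,0,0,0,0]]}'
cat > sw.py <<'E'
from stage import *
import sys
def sw(n):
    print('eye',tcp([0,0,0])[1])
    for i in range(n):
        t=arm.get_obs()['clock']; c,im,d=snap('scene'); m,Q=hookpts('scene',im,d,c); m&=(Q[...,0]>-7)&(Q[...,1]<55)&(Q[...,2]>-115)
        q=Q[m]; b=(q[:,1]@-q[:,2])/(q[:,2]@q[:,2]); print(round(t,2),len(q),'hook rad',round(float(b),3))
if __name__=='__main__': pose(); sw(int(sys.argv[1]))
E
python3 sw.py 5
```

```text
clock: 23.6
position: [595.5, 169.7, 179.5]
tool_rot: [0.962, 0.171, 0.211, -0.029]
wrist_force: [-0.7, -1.1, -1.6]
width: 13.3
grip_force: 49.8
t 23.6 p [595.5 169.7 179.5] z [ 0.395  0.128 -0.91 ] yawx 20.36 q [-0.599  0.543  0.397  2.088 -1.099  0.233 -0.476] F [-0.7 -1.1 -1.6] w 13.3 49.8
eye [ -40.9    7.8 -132.3]
23.6 103 hook rad 0.255
23.65 104 hook rad 0.249
23.7 97 hook rad 0.245
23.75 101 hook rad 0.243
23.8 102 hook rad 0.241
```

```bash
python3 -m handwheel '{"targets":[[0,0,1,0,0],[0,0,2,0,0],[0,0,2,0,0],[0,0,2,0,0],[0,0,2,0,0],[0,0,2,0,0],[0,0,2,0,0],[0,0,2,0,0],[0,0,2,0,0],[0,0,2,0,0],[0,0,2,0,0],[0,0,2,0,0],[0,0,1.5,0,0],[0,0,1.5,0,0],[0,0,1,0,0],[0,0,0.5,0,0],[0,0,0,0,0]]}' >/dev/null
python3 sw.py 6
```

```text
t 25.55 p [605.1 143.1 180. ] z [ 0.396  0.128 -0.909] yawx 20.3 q [-0.524  0.542  0.374  2.08  -1.099  0.246 -0.424] F [-0.2 -0.1 -1.7] w 13.5 49.8
eye [ -40.   -20.5 -131.8]
25.55 104 hook rad 0.006
25.6 104 hook rad 0.008
25.65 107 hook rad 0.006
25.7 104 hook rad 0.007
25.75 105 hook rad 0.007
25.8 109 hook rad 0.008
```

```bash
python3 -m handwheel '{"targets":[[0,0,0,0,0],[0,0,0,0,0],[0,0,0,0,0],[0,0,0,0,0],[0,0,0,0,0],[0,0,1,0,0],[0,0,1,0,0],[0,0,2,0,0],[0,0,3,0,0],[0,0,4,0,0],[0,0,0,0,0]]}' >/dev/null
python3 sw.py 8
python3 - <<'E'
from stage import *
for e in ([-60,-30,-80],[-60,0,-80],[-56,0,-106],[-26,0,-144],[-18,0,-157]): print(e,tcp(e))
E
```

```text
t 26.95 p [609.3 131.6 180.3] z [ 0.396  0.127 -0.909] yawx 20.23 q [-0.495  0.543  0.368  2.075 -1.099  0.253 -0.404] F [ 0.6  0.2 -0.9] w 13.2 49.8
eye [ -39.6  -32.8 -131.5]
26.95 105 hook rad 0.0
27.0 106 hook rad 0.006
27.05 105 hook rad 0.005
27.1 106 hook rad 0.004
27.15 108 hook rad 0.002
27.2 107 hook rad -0.003
27.25 109 hook rad -0.009
27.3 108 hook rad -0.014
[-60, -30, -80] (array([  3. ,  -1.1, -55.4]), array([ -39.6,  -31.2, -131.6]))
[-60, 0, -80] (array([  4.1, -31.1, -55.4]), array([ -39.6,  -31.2, -131.6]))
[-56, 0, -106] (array([ -3.1, -31.3, -30.1]), array([ -39.6,  -31.2, -131.6]))
[-26, 0, -144] (array([  8.4, -30.9,  16.9]), array([ -39.6,  -31.2, -131.6]))
[-18, 0, -157] (array([ 10.3, -30.9,  32. ]), array([ -39.6,  -31.2, -131.6]))
```

```bash
python3 -m handwheel '{"targets":[[0,0,0,-15,0],[0,0,0,-20,0],[0,0,0,-20,0],[0,2,-10,0,0],[0,2,-15,0,0],[0,0,-6,0,0],[0,0,0,0,0],[0,0,0,0,0]]}' >/dev/null
python3 sw.py 2
python3 - <<'E'
from stage import *
from eye import eye
c,im,d=snap('wrist','w5.png'); np.savez('pics/w5.npz',im=im,d=d)
eye(im,d,c)
m,Q=hookpts('wrist',im,d,c); q=Q[m]
for a in range(-20,-160,-10):
    w=q[(q[:,2]<a)&(q[:,2]>a-10)]
    if len(w): print(a-5,len(w),'x',np.percentile(w[:,0],[5,50,95]).round(0),'y',np.percentile(w[:,1],[5,50,95]).round(1))
c2,im,d=snap('scene','s5.png'); np.savez('pics/s5.npz',im=im,d=d)
E
```

```text
t 28.15 p [580.  155.7 231.2] z [ 0.396  0.127 -0.91 ] yawx 20.3 q [-0.731  0.462  0.597  2.086 -0.924  0.357 -0.631] F [ 0.9 -0.4 -0.8] w 13.3 49.8
eye [-60.   -0.8 -80.6]
28.15 105 hook rad -0.017
28.2 104 hook rad -0.014
ring ztool [-17.1 -13.4  -7.9] xmax 87.0
-35 506 x [-52. -49. -46.] y [72.5 74.  74.8]
-45 1176 x [-52. -46. -38.] y [71.9 73.1 74.8]
-55 1584 x [-53. -43. -31.] y [ 0.6 72.8 74.7]
-65 1784 x [-68. -41. -24.] y [-10.5  72.8  74.5]
-75 693 x [-50. -35. -18.] y [72.2 73.1 74.7]
-85 222 x [-5. -4. -2.] y [-3.  -0.1  3. ]
-95 296 x [-5. -4. -2.] y [-3.1  0.1  3.4]
-105 272 x [-5. -4. -2.] y [-3.6 -0.1  3.4]
-115 424 x [-48. -42.  -2.] y [-3.4 -0.3  2.9]
-125 113 x [-41. -37.  -2.] y [-3.5 -0.4  2.8]
-135 100 x [-33. -29.  -9.] y [-3.9 -0.2  3.1]
-145 437 x [-24. -14.  -8.] y [-3.6 -0.2  3.3]
-155 2 x [-15. -14. -13.] y [3.8 3.8 3.9]
```

View pics/w5.png

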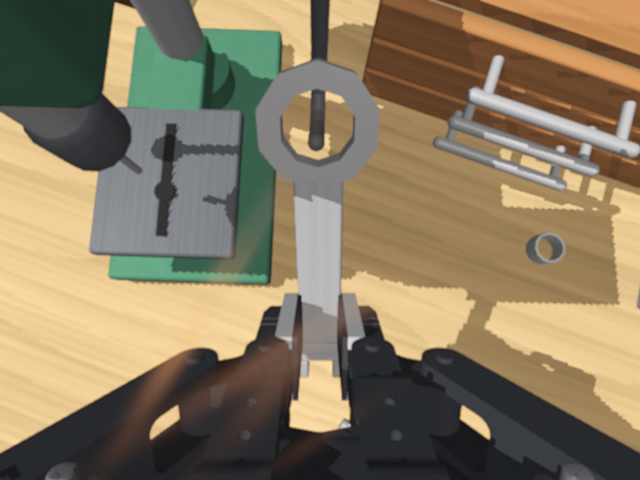

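The wrist view shows the hook tip at pixels (316,142), inside the eye (hole centre 317,118), so sideways alignment is good. The spanner has pitched a little in the grip, so I measure the eye again.

```bash
cat > eye2.py <<'E'
from stage import *
def eye2(im,d,c):
    o=arm.get_obs(); M=R.from_quat(o['tool_rot']).as_matrix(); Q=(cloud(c,d)-o['position'])@M
    hsv=cv2.cvtColor(im,cv2.COLOR_RGB2HSV)
    m=(Q[...,2]>-40)&(Q[...,2]<12)&(Q[...,0]>22)&(Q[...,0]<100)&(np.abs(Q[...,1])<22)&(hsv[...,1]<60)&(hsv[...,2]>100)
    k,l,s,_=cv2.connectedComponentsWithStats(m.astype(np.uint8)); mk=l==1+np.argmax(s[1:,4]); q=Q[mk]
    A=np.c_[q[:,:2],np.ones(len(q))]; w=np.ones(len(q),bool)
    for _ in range(4):
        co=np.linalg.lstsq(A[w],q[w,2],rcond=None)[0]; w=np.abs(A@co-q[:,2])<2
    n=np.array([-co[0],-co[1],1]); n/=np.linalg.norm(n); 
    cs,hi=cv2.findContours(mk.astype(np.uint8),cv2.RETR_CCOMP,cv2.CHAIN_APPROX_NONE)
    cc=max(cs,key=cv2.contourArea)[:,0,:].astype(float); r=rays(c,cc)@M; o0=(c[2]-o['position'])@M
    t=(co[2]+co[:2]@o0[:2]-o0[2])/(r[:,2]-r[:,:2]@co[:2]); e=o0+r*t[:,None]
    ax=np.array([1,0,co[0]]); ax/=np.linalg.norm(ax); s_=e@ax; top=s_.max()
    ring=e[s_>top-26]; (y0)=(ring[:,1].max()+ring[:,1].min())/2
    ec=e[np.argmax(s_)]*0; x=(top-18)
    # point on plane with e@ax = x and y=y0
    X=np.linalg.solve(np.array([ax,[0,1,0],[-co[0],-co[1],1]]),[x,y0,co[2]])
    print('slope deg x,y',np.degrees(np.arctan(co[:2])).round(1),'inl',w.mean().round(2),'ringW',np.ptp(ring[:,1]).round(1),'top face centre',X.round(1),'mid',(X+4*n).round(1))
    return X+4*n,ax
if __name__=='__main__':
    z=np.load('pics/w5.npz'); e,ax=eye2(z['im'],z['d'],cam('wrist'))
    M=pose(); print('spanner x in drill',(Rd.T@M@ax).round(3))
    for g in ([-60,0,-95],[-45,0,-120],[-37,0,-130]): print(g,tcp(g,e))
E
python3 eye2.py
```

```text
slope deg x,y [-13.7  -0.4] inl 0.99 ringW 36.2 top face centre [ 70.4   0.1 -19.6] mid [ 71.3   0.1 -15.7]
t 28.35 p [580.1 155.3 231.3] z [ 0.396  0.127 -0.909] yawx 20.24 q [-0.73   0.462  0.597  2.086 -0.924  0.357 -0.631] F [ 0.9  0.3 -1.2] w 13.6 49.8
spanner x in drill [0.784 0.035 0.619]
[-60, 0, -95] (array([-9.9, -1.2, 30.9]), array([-63.8,  -0.8, -62.7]))
[-45, 0, -120] (array([-6.6, -1.1, 59.9]), array([-63.8,  -0.8, -62.7]))
[-37, 0, -130] (array([-3.5, -1. , 72.3]), array([-63.8,  -0.8, -62.7]))
```

```bash
python3 -m handwheel '{"targets":[[0,-5,-0.6,12,0],[0,-6,-0.6,14,0],[0,0,0,14,0],[0,0,0,0,0],[0,0,0,0,0]]}' >/dev/null
python3 - <<'E'
from eye2 import *
c,im,d=snap('wrist'); e,ax=eye2(im,d,c); M=pose()
for g in ([-57,0,-104],[-50,0,-113],[-38,0,-129]): print(g,tcp(g,e))
E
python3 sw.py 2
```

```text
slope deg x,y [-13.7  -0.3] inl 0.99 ringW 36.1 top face centre [ 70.1   0.3 -19.3] mid [ 71.    0.3 -15.4]
t 28.9 p [586.3 158.3 190.9] z [ 0.396  0.127 -0.909] yawx 20.26 q [-0.601  0.512  0.418  2.109 -1.07   0.245 -0.488] F [-0.   0.1 -0.8] w 13.7 49.8
[-57, 0, -104] (array([ 0. , -0. ,  0.4]), array([ -57.2,   -0. , -103.6]))
[-50, 0, -113] (array([ 2.6,  0.1, 11.5]), array([ -57.2,   -0. , -103.6]))
[-38, 0, -129] (array([ 6.9,  0.2, 31.1]), array([ -57.2,   -0. , -103.6]))
t 28.9 p [586.3 158.3 190.9] z [ 0.396  0.127 -0.909] yawx 20.26 q [-0.601  0.512  0.418  2.109 -1.07   0.245 -0.488] F [-0.   0.1 -0.8] w 13.7 49.8
eye [ -53.2   -0.3 -120.9]
28.9 109 hook rad -0.018
28.95 108 hook rad -0.009
```

```bash
python3 -m handwheel '{"targets":[[0,2,0,9,0],[0,2,0,8,0],[0,1.5,0,7,0],[0,1.4,0,7,0],[0,0,0,0,0]]}' >/dev/null
python3 - <<'E'
from eye2 import *
c,im,d=snap('wrist','w6.png'); M=pose()
e=np.array([71.,.3,-15.4])
for g in ([-38,0,-129],[-30,0,-141],[-18,0,-156]): print(g,tcp(g,e))
E
python3 sw.py 2
```

```text
t 29.55 p [606.3 165.5 168.2] z [ 0.389  0.126 -0.913] yawx 20.29 q [-0.563  0.571  0.371  2.066 -1.099  0.232 -0.467] F [-0.6  1.  -0.9] w 13.3 49.8
[-38, 0, -129] (array([-3.1,  0.5,  1.1]), array([ -35.6,    0.7, -126.7]))
[-30, 0, -141] (array([-0.7,  0.6, 15.3]), array([ -35.6,    0.7, -126.7]))
[-18, 0, -156] (array([ 4.1,  0.8, 33.9]), array([ -35.6,    0.7, -126.7]))
t 29.55 p [606.3 165.5 168.2] z [ 0.389  0.126 -0.913] yawx 20.29 q [-0.563  0.571  0.371  2.066 -1.099  0.232 -0.467] F [-0.6  1.  -0.9] w 13.3 49.8
eye [ -31.7    0.4 -144. ]
29.55 117 hook rad -0.018
29.6 112 hook rad -0.017
```

```bash
python3 -m handwheel '{"targets":[[0,0.3,0.3,8,0],[0,0.3,0.2,8,0],[0,0.4,0,7,0],[0,0,0,0,0]]}' >/dev/null
python3 - <<'E'
from eye2 import *
M=pose(); print((Rd.T@M).round(3))
e=np.array([71.,.3,-15.4])
for g in ([-20,0,-152],[-18,0,-156]): print(g,tcp(g,e))
E
python3 sw.py 1
```

```text
t 30.05 p [619.2 169.1 152.2] z [ 0.379  0.124 -0.917] yawx 20.3 q [-0.544  0.612  0.351  2.033 -1.099  0.232 -0.47 ] F [-0.8 -0.1 -1. ] w 13.1 49.7
[[ 0.916  0.034  0.399]
 [ 0.037 -0.999  0.   ]
 [ 0.399  0.014 -0.917]]
[-20, 0, -152] (array([-1.8,  0.1,  8.6]), array([-2.180e+01,  1.000e-01, -1.433e+02]))
[-18, 0, -156] (array([-1.6,  0.1, 13.1]), array([-2.180e+01,  1.000e-01, -1.433e+02]))
t 30.05 p [619.2 169.1 152.2] z [ 0.379  0.124 -0.917] yawx 20.3 q [-0.544  0.612  0.351  2.033 -1.099  0.232 -0.47 ] F [-0.8 -0.1 -1. ] w 13.1 49.7
eye [-1.800e+01 -1.000e-01 -1.607e+02]
30.05 115 hook rad 0.001
```

```bash
python3 -m handwheel '{"targets":[[0,-1,0,5,0],[0,-1,0,4,0],[0,0,0,0,0]]}' 20
python3 - <<'E'
from eye2 import *
M=pose(); e=np.array([71.,.3,-15.4])
for g in ([-18,0,-156],): print(g,tcp(g,e))
print('drill shift (+10,0,-14) in tool', (Rd.T@M).T@[10,0,-14], 'tcp rel bowl',(Rd.T@(arm.get_obs()['position']-O)-PV-[-16,0,-150]).round(1))
E
python3 sw.py 1
```

```text
clock: 30.4
position: [622.2, 169.7, 146.4]
tool_rot: [0.964, 0.171, 0.199, -0.028]
wrist_force: [-1.9, -0.2, 0.7]
width: 13.5
grip_force: 49.2
t 30.4 p [622.2 169.7 146.4] z [ 0.375  0.123 -0.919] yawx 20.28 q [-0.538  0.625  0.345  2.024 -1.099  0.232 -0.471] F [-1.9 -0.2  0.7] w 13.5 49.2
[-18, 0, -156] (array([-2. , -0.3,  6.2]), array([ -18.6,   -0.2, -149.5]))
drill shift (+10,0,-14) in tool [ 3.66378833  0.1466029  16.80937722] tcp rel bowl [-61.7  -2.5 -41.6]
t 30.4 p [622.2 169.7 146.4] z [ 0.375  0.123 -0.919] yawx 20.28 q [-0.538  0.625  0.345  2.024 -1.099  0.232 -0.471] F [-1.9 -0.2  0.7] w 13.5 49.2
eye [ -14.9   -0.4 -166.9]
30.4 110 hook rad -0.003
```

```bash
python3 -m handwheel '{"targets":[[0,0,0,4,0],[0,0.5,0,5,0],[0,1,0,5,0],[0,1,0,5,0],[0,0,0,0,0]]}' 20
cat > chk.py <<'E'
from eye2 import *
M=pose(); print('tcp rel bowl',(Rd.T@(arm.get_obs()['position']-O)-PV-[-16,0,-150]).round(1))
c,im,d=snap('wrist'); 
try:
    e,ax=eye2(im,d,c); print('eye rel bowl',(tcp([0,0,0],e)[1]-[-16,0,-150]).round(1),'phi',np.degrees(np.arccos((Rd.T@M@ax)[2])).round(1))
except Exception as x: print(x)
E
python3 chk.py; python3 sw.py 1|tail -1
```

```text
clock: 30.95
position: [633.7, 173.6, 132.5]
tool_rot: [0.965, 0.171, 0.196, -0.028]
wrist_force: [-2.9, -0.4, 0.5]
width: 13.7
grip_force: 44.2
t 30.95 p [633.7 173.6 132.5] z [ 0.369  0.121 -0.922] yawx 20.29 q [-0.527  0.66   0.331  1.994 -1.099  0.232 -0.476] F [-2.9 -0.4  0.5] w 13.7 44.2
tcp rel bowl [-49.6  -2.4 -55.5]
slope deg x,y [-30.9  -0.6] inl 0.96 ringW 14.5 top face centre [ 51.7  11.5 -31.6] mid [ 53.7  11.6 -28.2]
eye rel bowl [-10.9 -12.2  -8.4] phi 36.3
31.0 111 hook rad -0.012
```

```bash
python3 -m handwheel '{"targets":[[0,0.5,0,3,0],[0,0.5,0,2,0],[0,0,0,0,0],[0,0,0,0,0],[0,0,0,0,0]]}' 20
python3 chk.py; python3 sw.py 1|tail -1
```

```text
clock: 31.55
position: [636.6, 174.4, 129.7]
tool_rot: [0.965, 0.171, 0.196, -0.028]
wrist_force: [-1.5, 0.1, -0.7]
width: 13.4
grip_force: 43.4
t 31.55 p [636.6 174.4 129.7] z [ 0.368  0.121 -0.922] yawx 20.27 q [-0.524  0.668  0.329  1.987 -1.099  0.232 -0.477] F [-1.5  0.1 -0.7] w 13.4 43.4
tcp rel bowl [-46.5  -2.5 -58.3]
slope deg x,y [-33.6  -1.6] inl 0.93 ringW 14.5 top face centre [ 47.   11.6 -32.1] mid [ 49.2  11.7 -28.8]
eye rel bowl [-12.  -12.5 -12.6] phi 33.6
31.6 117 hook rad -0.014
```

```bash
python3 -m handwheel '{"targets":[[0.3,0,0,0,0],[0.4,0,0,0,0],[0.7,0,0,0,0],[0.9,0,0,0,0],[0.9,0,0,-4,0],[0.9,0,0,-10,0],[0.9,-6,0,-12,0],[0.9,-10,0,-15,0],[0.9,-20,0,-15,0],[0.9,-20,0,-10,0],[0.9,-30,0,0,0],[0.9,-30,0,0,0],[0.9,0,0,0,0]]}'
python3 - <<'E'
from sw import *
pose(); sw(4)
c,im,d=snap('scene'); a=cv2.resize(im[230:400,400:580],None,fx=3,fy=3,interpolation=2)
c,im2,d=snap('wrist'); b=cv2.copyMakeBorder(cv2.resize(im2,None,fx=.4,fy=.4),0,a.shape[0]-192,0,0,0)
cv2.imwrite('pics/f7.png',np.hstack([a,b])[:,:,::-1])
E
```

```text
clock: 32.95
position: [520.4, 130.0, 171.4]
tool_rot: [0.969, 0.172, 0.173, -0.027]
wrist_force: [0.7, 0.2, -0.6]
width: 76.7
grip_force: 0.0
t 32.95 p [520.4 130.  171.4] z [ 0.327  0.111 -0.938] yawx 20.16 q [-0.574  0.477  0.4    2.231 -1.099  0.233 -0.418] F [ 0.7  0.2 -0.6] w 76.7 0.0
eye [-122.8   -6.8 -145.2]
32.95 105 hook rad 0.006
33.0 108 hook rad 0.0
33.05 106 hook rad -0.006
33.1 108 hook rad -0.012
```

View pics/f7.png

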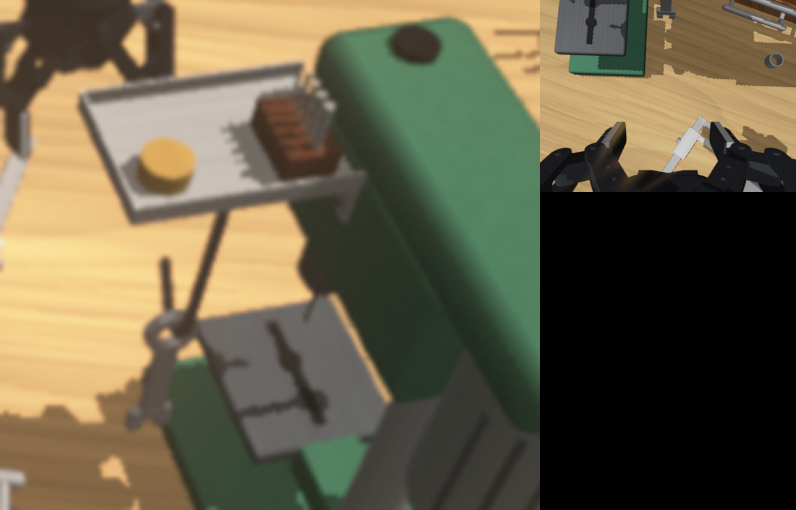

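The eye is over the hook's bend at crop (175,325) and the gripper is clear, but the shank looks inclined in the picture. I check for swing over time.

```bash
cat > sp2.py <<'E'
from stage import *
import sys
out=[]
for i in range(int(sys.argv[1])):
    t=arm.get_obs()['clock']; c,im,d=snap('scene'); Q=(cloud(c,d)-O)@Rd-PV
    m,_=hookpts('scene',im,d,c); h=Q[m&(Q[...,0]>-7)&(Q[...,1]<55)&(Q[...,2]>-115)]
    s=Q[(Q[...,0]>-75)&(Q[...,0]<50)&(np.abs(Q[...,1])<60)&(Q[...,2]<-160)&(Q[...,2]>-280)]
    lo=s[s[:,2]<s[:,2].min()+25] if len(s) else s
    print(round(t,2),'hook',round(float((h[:,1]@-h[:,2])/(h[:,2]@h[:,2])),3),len(h),'sp low',np.median(lo,axis=0).round(0) if len(s) else '', 'sp up',np.median(s[s[:,2]>-190],axis=0).round(0),len(s))
cv2.imwrite('pics/seq.png',cv2.resize(im[230:400,400:580],None,fx=3,fy=3)[:,:,::-1])
E
python3 sp2.py 16
```

```text
33.25 hook -0.014 107 sp low [  -9.   -4. -246.] sp up [ -11.   -1. -170.] 334
33.3 hook -0.014 108 sp low [  -9.   -3. -245.] sp up [ -11.   -2. -170.] 336
33.35 hook -0.021 108 sp low [  -9.   -4. -246.] sp up [ -11.   -1. -171.] 335
33.4 hook -0.019 108 sp low [ -10.   -2. -246.] sp up [ -11.   -1. -172.] 331
33.45 hook -0.018 109 sp low [ -10.   -2. -246.] sp up [ -11.   -1. -171.] 328
33.5 hook -0.014 108 sp low [ -10.   -1. -246.] sp up [ -11.   -1. -170.] 335
33.55 hook -0.011 110 sp low [ -10.   -1. -246.] sp up [ -11.    0. -169.] 332
33.6 hook -0.006 108 sp low [ -10.   -1. -246.] sp up [ -11.    2. -170.] 325
33.65 hook -0.002 104 sp low [ -10.    1. -246.] sp up [ -11.    1. -169.] 333
33.7 hook 0.001 108 sp low [ -10.    5. -246.] sp up [ -11.    1. -170.] 333
33.75 hook 0.004 103 sp low [ -10.    4. -246.] sp up [ -11.    2. -170.] 333
33.8 hook 0.002 104 sp low [ -10.    3. -246.] sp up [ -11.    2. -171.] 327
33.85 hook 0.003 103 sp low [ -10.    3. -245.] sp up [ -11.    2. -170.] 329
33.9 hook -0.0 103 sp low [ -10.    1. -246.] sp up [ -11.    2. -171.] 332
33.95 hook -0.007 110 sp low [ -10.    1. -247.] sp up [ -11.    1. -171.] 326
34.0 hook -0.011 105 sp low [ -10.   -1. -246.] sp up [ -11.    0. -169.] 336
```

```bash
python3 -c "
from h import *
c,im,d=snap('scene'); P=cloud(c,d); m=(P[...,2]>46)&(P[...,2]<60); q=P[m&(abs(P[...,0]-452)<50)&(abs(P[...,1]+120)<50)]; print(len(q),np.median(q,axis=0)); pose()
print(arm.finish_job())"
```

```text
109 [ 458.37348669 -121.71681011   50.77066424]
t 34.1 p [523.2 131.3 171.1] z [ 0.329  0.112 -0.938] yawx 20.24 q [-0.574  0.481  0.398  2.225 -1.099  0.233 -0.418] F [0.1 0.5 0.5] w 76.9 0.0
the job is handed in; nothing more can be done
None
```

I handed in the job at 34 s: the collet spanner hangs by its eye in the hook's bend, nearly still, with the cover about 170 mm along at the tray's other end and the gripper clear; no verdict came back.

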